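# Wash up with the bottle brush and hang it to dry

### The arm

A 6-joint arm with a two-finger parallel gripper is mounted at the origin on the work surface. World frame = base frame: x ahead of the robot, y to its left, z up, the work surface at z = 0. Lengths are in m, angles in rad, forces in N, time in s.
With the tool pointing down it reaches from about 0.35 to 0.95 m from the base axis. Payload 17.4 kg.
Tool frame: the origin (TCP) lies midway between the tips of the shut fingers; the grasp point (between the pads) lies 19 mm behind it; z points along the fingers, y is the line along which they close (so a half turn about z gives the same grasp; the last joint's range is limited). The gripper opens to 93 mm and grips with 3 to 60 N. Pads are 15 mm wide; open, the fingers measure 128 mm over their backs; the gripper's body (75 mm by 188 mm) begins 65 mm behind the grasp point.
Start: joints at [1.303, 0.116, 1.442, -0, 1.584, -0.038], TCP at [0.154, 0.657, 0.219] pointing down, gripper open.
Joint ranges: [-2.83, 2.83], [-0.83, 2.19], [0.07, 2.5], [-1.14, 4.28], [0.01, 3], [-2.97, 2.97]. Speed limits (rad/s): [1.89, 1.89, 2.22, 3.14, 3.14, 3.14].

### API

Orientations are given as a unit quaternion [w, x, y, z].
In Python, from workcell import ctrl, camera, camera_model gives the robot as it stands.
- The arm moves only by the tool carry_out, never from a script. Its argument "motion" is a list of rows, each a list of 6 numbers: the shift along the tool's x, y, z in cm, then the turn, a rotation vector about the tool's x, y, z in rad. In form: [[x, y, z, wx, wy, wz], ...]. A call has 1 to 20 rows; each row is the pose to reach, as a shift and turn from the pose commanded when the call began, along the tool's axes at that moment; what a row does not reach only later rows make up. A row lasts 1/12 s, in which the tool goes at most 41.7 mm and 7.16 degrees, less where a joint would pass 70% of its speed; a pose out of reach is approached as far as the arm can. A call with a gripper value outside its range is refused whole. "claw" is the finger opening in cm, from 0 to 9.3, set as the call begins (left out, the last holds). The fingers move at their own pace and stop on an object; the grip force is fixed at half the most. Time passes only in rows, so rows that repeat a pose let the fingers close. It gives the time, the measured TCP pose, the force, the opening and the grip force at its end, in the units of the state.
- ctrl.state(): the state, without advancing time (a new reading comes with each control period).
- camera(name): name is "side" or "top" or "wrist"; returns (picture, depth): 420x560x3 uint8, red, green, blue; 420x560 float32, m along the optical axis (not along the pixel's ray), 0 where there is no reading.
- camera_model(name): a dict with "camera_matrix" (3x3 intrinsics, pixels), "xyz" and "rotation" of the camera in the world. Camera axes: x right, y down, z forward; pixel columns grow to the right and rows downward; lengths in m; the calibration is good to about 2 mm. The wrist camera is an equidistant fisheye: a pixel r from the principal point sees the ray r / f radians off the axis. A picture is of the moment at which its call begins: read the wrist's pose just before it. camera_model takes no time and is no camera call; for the wrist camera it gives the pose at the moment of the call.
- ctrl.finish_job(): hands the job in; it is judged then, once.
The state is a dict: "t": time; "joint_pos": joint angles; "dq": joint speeds; "joint_torque": joint torques, N m; "position": TCP position; "eef_rot": TCP orientation; "force": force on the tool from outside, world axes, zero at the start; "ft_torque": the same for the moment, N m; "gripper_width": finger opening in m; "gripper_force": force on a finger pad.
Only numpy, scipy, OpenCV 4.12 (cv2) and the standard library are available. Lean on these libraries where they do the work, as an engineer would, in place of code of your own. Each camera call takes 0.05 s, during which the arm holds its last target. There are 200 camera calls.

### The job

Wash up the vessels standing on the counter with the long bottle brush from the soap cup: the drinking glass first, then the coffee mug, and the greasy steel dripping pot last (one of them may be missing); in each, scrub right down to the bottom, draw the brush up to the rim, and scrub down to the bottom once more. Hang the brush by its eye on the free peg of the utensil stand to drip, and stand every washed vessel upright in the rinse tub without dropping any. Leave everything else where it is.

Things in the scene. Friction and masses are not known exactly. Their poses are not given: they have to be found in the camera images.
- glass: clear drinking glass, plain round tumbler with a greenish thick foot, 64 mm (foot) to 66 mm (rim) outside diameter, 105 mm tall, wall 3.5 mm, inner floor 6 mm above its underside, 0.2-0.33 kg. Origin: centre of its underside; z points up out of the mouth. May be absent.
- mug: blue ceramic coffee mug, 68 mm outside diameter, 95 mm tall, wall 4 mm, inner floor 6 mm up, 0.24-0.39 kg; its one handle stands out along the mug's own +y, to 67 mm from the axis, from 17 to 80 mm above the underside, 9 mm thick. Origin: centre of its underside; z up out of the mouth. May be absent.
- pot: stainless steel dripping pot, greasy inside (tan floor): straight round open beaker without handle, 69 mm outside diameter, 90 mm tall, wall 3.5 mm, inner floor 6 mm up, 0.2-0.33 kg. Origin: centre of its underside; z up out of the mouth. May be absent.
- soap_cup: thick white ceramic soap cup, fixed on the counter at the right, 62 mm outside and 46 mm inside diameter, 80 mm tall, inner floor 6 mm up; the brush stands in it, bristles down. Origin: centre of its underside.
- brush: long bottle brush, 242 mm overall, 0.07-0.12 kg, at first standing loose in the soap cup, handle up. Origin: centre of the bristles' lower end; z runs along the shaft to the eye. Going up: white bristle head 39 mm in diameter (firm core 36 mm) to 75 mm, 8 mm steel shaft to 129 mm, blue flat-sided handle (16 mm along y, 14 mm along x) to 206 mm, then a ring eye (point brush_eye).
- brush_tip (a point): centre of the lower end of the bristle head (the brush's origin)
- brush_grip (a point): on the shaft's axis low on the blue handle, 145 mm above the bristle end. Take the handle here across its y width with the gripper tilted about 45 degrees (its body leaning off along x): the ring above is wider than the handle, so a gripper straight above it would foul the ring and the peg.
- brush_eye (a point): centre of the brush's blue ring eye, 223 mm above the bristle end: a round ring in the brush's y-z plane, 39 mm outside, hole about 23 mm, the hole's axis along the brush's x
- stand: steel utensil stand, fixed: round 140 mm base, a 14 mm post in its middle and on top a 230 mm crossbar (10 mm thick) along the stand's y at 270 mm height. Two pegs point from the bar to the stand's -x (towards the robot), rising slightly; the one at y = +90 mm holds a whisk (fixed), the one at y = -100 mm is free. Origin: centre of the base's underside.
- peg_tip (a point): centre of the 10 mm ball on the end of the free peg, 45 mm in front of the bar and 282 mm above the counter
- peg_mid (a point): middle of the free peg (7 mm thick), half way from its tip to its root
- peg_root (a point): where the free peg leaves the crossbar, 270 mm above the counter
- tub: low grey-blue rinse tub, fixed, open on top: 200 mm (x) by 340 mm (y) by 55 mm tall outside, walls and floor 5 mm thick. Origin: centre of its underside. Three vessels fit in a row along its y, about 105 mm apart.
- sponge: yellow sponge block 85 x 55 x 28 mm, a bystander; origin under its centre
- dish_soap: closed green dish-soap bottle, 58 mm diameter, 190 mm tall, a bystander; origin under its centre
- oil: closed amber cooking-oil bottle with a yellow cap, 64 mm diameter, 230 mm tall, a bystander; origin under its centre
- spice: small spice jar with a red cap, 44 mm diameter, 85 mm tall, a bystander; origin under its centre
- milk: white milk jug with a red cap, 100 x 100 x 221 mm, a bystander; origin under its centre
- spoon: spoon 150 mm long lying on the counter near the robot, a bystander; its own x along its length
- bowl: white bowl, 130 mm diameter, 50 mm tall, a bystander; origin under its centre
Things that resemble listed ones, but are neither listed nor needed, are in the scene too. What is shaped like the pot but yellow is not meant.

How it is judged:
By the outcome, as a careful person would: the job done as asked, in the order asked, and still so for the second after the job is handed in, with the robot touching nothing.
Of glass, mug, pot only 2 to 3 are there at a start; the rules pass over those that are not, and their reading is None.
At some moment in a run one of glass, mug, pot may be knocked a few centimetres aside while the robot is not near it.
It also fails if it takes over 210 s, if anything falls off the work surface, if the arm or the gripper's body presses on something with over 40 N, if the wrist force passes 120 N, or if a joint passes its speed limit or range.

## Working session

There is one attempt and no reset: what is moved stays moved. The work goes in short steps, Python scripts to look and compute and a tool call to move; the robot and the scene stay as the last step left them, time stands still between calls to the robot, and variables do not carry over. Pictures are saved under pics/ and viewed, at most 14 in all, crops included, and the job is handed in when it is done.

Besides the shell and the picture viewer there is one more tool, called after "Call:" by a JSON object that holds its "fn" and its "kwargs". carry_out: Moves the arm, as the interface text tells. Its arguments: {"type":"object","properties":{"motion":{"type":"array"},"claw":{"type":"number"}},"required":["motion"]}

```bash
ls; mkdir -p pics; python3 - <<'E'
from workcell import ctrl,camera,camera_model
import cv2,numpy as np
print(ctrl.state())
for n in ["side","top"]:
    p,d=camera(n); cv2.imwrite(f"pics/{n}0.png",p[:,:,::-1]); np.savez(f"{n}0.npz",p=p,d=d)
    print(n,camera_model(n), (d>0).mean())
E
```

```text
pics
{'t': 0.0, 'joint_pos': array([ 1.30316489e+00,  1.16502815e-01,  1.44224514e+00,  8.00103846e-07,
        1.58401573e+00, -3.78147853e-02]), 'dq': array([-0.00079645,  0.00018578, -0.00092536, -0.00179275,  0.00108761,
       -0.0002419 ]), 'joint_torque': array([ 5.36792926e-03, -7.21258307e+01, -6.22629261e+01,  7.83383776e-02,
        2.35837890e-02, -8.71127486e-05]), 'position': array([0.15372928, 0.65705468, 0.21790633]), 'eef_rot': array([-8.94698608e-05,  1.14655593e-01,  9.93405130e-01, -5.78639272e-04]), 'force': array([ 0.06852708, -0.05460595, -0.07289825]), 'ft_torque': array([-0.02059902,  0.00701092, -0.01412601]), 'gripper_force': 0.0, 'gripper_width': 0.09295320515015199}
side {'camera_matrix': array([[447.02417545,   0.        , 274.05103506],
       [  0.        , 447.02417545, 210.94288028],
       [  0.        ,   0.        ,   1.        ]]), 'xyz': array([ 0.32591616, -0.81379045,  1.08463037]), 'rotation': array([-0.35873241,  0.92503404, -0.11635269,  0.04566316])} 0.9961904761904762
top {'camera_matrix': array([[439.28902354,   0.        , 279.75595102],
       [  0.        , 439.28902354, 211.21122766],
       [  0.        ,   0.        ,   1.        ]]), 'xyz': array([0.39098334, 0.01938662, 1.32818327]), 'rotation': array([-0.02641054,  0.71339072, -0.6984349 ,  0.05064449])} 0.9960416666666667
```

View pics/side0.png

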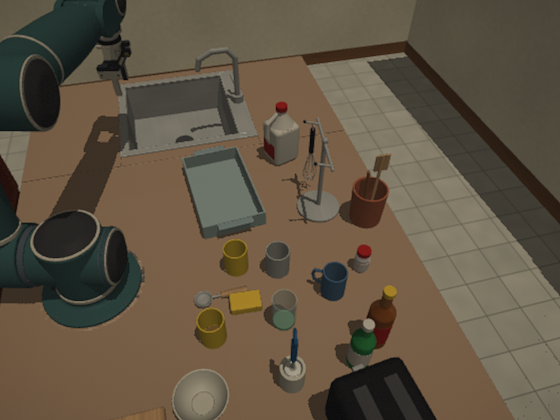

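View pics/top0.png

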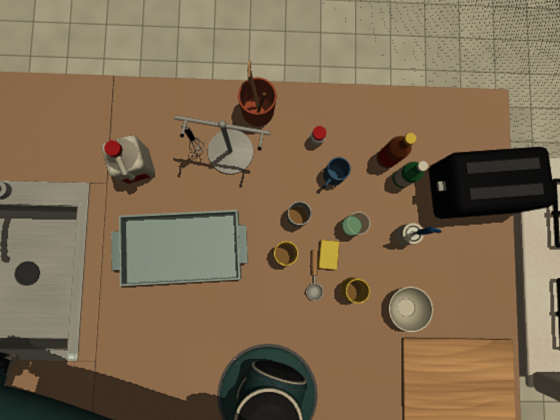

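Side view: glass (284,310), mug (333,281), pot (277,260), brush in the cup (292,370), stand (318,160), tub (223,190). The yellow pots at (235,258) and (211,328) are decoys. In the top view, glass is at (355,224), mug (337,172), pot (299,214), brush eye near (435,231) and free peg near (262,138).

```bash
cat > h.py <<'E'
import numpy as np,cv2
from scipy.spatial.transform import Rotation as R
from workcell import ctrl,camera,camera_model
def q2R(q): return R.from_quat([q[1],q[2],q[3],q[0]])
def cloud(n,d):
    m=camera_model(n);K=m["camera_matrix"];v,u=np.indices(d.shape)
    c=np.stack([(u-K[0,2])/K[0,0]*d,(v-K[1,2])/K[1,1]*d,d],-1)
    w=c.reshape(-1,3)@q2R(m["rotation"]).as_matrix().T+m["xyz"]
    w[d.ravel()<=0]=np.nan
    return w.reshape(d.shape+(3,))
def proj(n,X):
    m=camera_model(n);K=m["camera_matrix"];c=q2R(m["rotation"]).inv().apply(np.array(X)-m["xyz"])
    return c[...,:2]/c[...,2:]*K[0,0]+K[:2,2]
def fitc(P):
    P=np.asarray(P)[:,:2];A=np.c_[2*P,np.ones(len(P))];s=np.linalg.lstsq(A,(P**2).sum(1),rcond=None)[0]
    return s[:2],np.sqrt(s[2]+s[:2]@s[:2])
def delta(pos,Rt,tcp=True,cur=None):
    "motion numbers (cm, rotvec) from current pose to the target TCP pose (R object)"
    s=cur or ctrl.state();Rc=q2R(s["eef_rot"])
    return np.r_[Rc.inv().apply(np.array(pos)-s["position"])*100,(Rc.inv()*Rt).as_rotvec()].round(3)
def snap(n,f=None):
    p,d=camera(n)
    if f: cv2.imwrite(f"pics/{f}.png",p[:,:,::-1])
    return p,d
E
python3 - <<'E'
from h import *
for n in ["side","top"]:
    z=np.load(n+"0.npz");p,d=z["p"],z["d"];W=cloud(n,d)
    hsv=cv2.cvtColor(p,cv2.COLOR_RGB2HSV).astype(int)
    px={"side":dict(glass=(284,310),mug=(333,281),pot=(277,260),cup=(292,375)),"top":dict(glass=(355,224),mug=(337,172),pot=(299,214),cup=(411,234))}[n]
    v,u=np.indices(d.shape)
    for k,(a,b) in px.items():
        near=(np.hypot(u-a,v-b)<28)&(W[...,2]>.03)
        Z=W[...,2][near&(W[...,2]<.11)];top=np.percentile(Z,97)
        rim=near&(abs(W[...,2]-top)<.006);c,r=fitc(W[rim]);e,re=cv2.minEnclosingCircle(W[rim][:,:2].astype(np.float32))
        print(n,k,near.sum(),"top",top.round(4),rim.sum(),"fit",c.round(4),r.round(4),"enc",np.round(e,4),round(re,4))
    # blue handle
    hm=(hsv[...,0]>100)&(hsv[...,0]<125)&(hsv[...,1]>100)&(W[...,2]>.06)&(W[...,1]<-.05)
    bx={"side":(slice(320,385),slice(275,310)),"top":(slice(215,250),slice(405,450))}[n]
    P=W[bx][hm[bx]];P=P[np.argsort(P[:,2])];print("brush blue",len(P));print(P[::max(1,len(P)//14)].round(3))
    # mug handle
    mm=(hsv[...,0]>98)&(hsv[...,0]<125)&(hsv[...,1]>80)&(np.hypot(u-px["mug"][0],v-px["mug"][1])<35)&(W[...,2]<.082)&(W[...,2]>.02)
    c=fitc(W[(np.hypot(u-px["mug"][0],v-px["mug"][1])<28)&(abs(W[...,2]-.093)<.006)])[0]
    P=W[mm];r=np.hypot(*(P[:,:2]-c).T);P=P[(r>.042)&(r<.075)];print("mug handle",len(P),P.mean(0).round(3),np.rad2deg(np.arctan2(*(P[:,:2].mean(0)-c)[::-1])))
    # stand: points at z .255-.29
    sm=(W[...,2]>.25)&(W[...,2]<.30)&(W[...,1]<.36)&(W[...,1]>0)&(W[...,0]>.45)
    if n=="side":sm&=(u>295)&(u<345)
    P=W[sm];print("stand",len(P));
    ii=np.argwhere(sm)[::max(1,len(P)//30)]
    for i in ii:print(i[::-1],W[i[0],i[1]].round(3),end=";")
    print()
    tm=(W[...,2]>.05)&(W[...,2]<.06)&(W[...,1]>.03)&(W[...,1]<.5)&(W[...,0]>.12)&(W[...,0]<.48)
    if n=="top": tm&=(u>105)&(u<250)&(v>200)
    else: tm&=(u<268)&(v>140)&(v<236)
    print("tub",cv2.minAreaRect(W[tm][:,:2].astype(np.float32)), W[(abs(u-180)<30)&(abs(v-247)<15)][:,2].mean() if n=="top" else "")
E
```

```text
side glass 799 top 0.1064 136 fit [ 0.4991 -0.2456] 0.0311 enc [ 0.4996 -0.2445] 0.0344
side mug 759 top 0.0968 129 fit [ 0.6557 -0.1904] 0.032 enc [ 0.6567 -0.1905] 0.035
side pot 617 top 0.0912 111 fit [ 0.5252 -0.08  ] 0.0324 enc [ 0.5246 -0.0791] 0.0354
side cup 792 top 0.0844 323 fit [ 0.4747 -0.4092] 0.0219 enc [ 0.475  -0.4089] 0.0309
brush blue 142
[[ 0.471 -0.413  0.125]
 [ 0.472 -0.415  0.139]
 [ 0.469 -0.415  0.151]
 [ 0.478 -0.416  0.158]
 [ 0.469 -0.413  0.167]
 [ 0.469 -0.415  0.175]
 [ 0.471 -0.414  0.183]
 [ 0.473 -0.415  0.192]
 [ 0.472 -0.416  0.204]
 [ 0.47  -0.406  0.213]
 [ 0.47  -0.427  0.232]
 [ 0.469 -0.42   0.241]
 [ 0.474 -0.418  0.244]
 [ 0.474 -0.404  0.247]
 [ 0.474 -0.41   0.249]]
mug handle 36 [ 0.612 -0.159  0.051] 143.65911293227973
stand 327
[317 117] [0.731 0.242 0.277];[306 120] [0.692 0.227 0.283];[307 121] [0.692 0.219 0.285];[320 121] [0.734 0.221 0.276];[313 122] [0.711 0.219 0.278];[313 123] [0.71  0.214 0.278];[318 124] [0.728 0.219 0.268];[312 126] [0.713 0.229 0.256];[320 127] [0.724 0.192 0.277];[321 128] [0.727 0.191 0.274];[313 130] [0.7
[... 1887 characters left out ...]
8 0.147 0.276];[209 125] [0.716 0.162 0.272];[228 125] [0.716 0.115 0.277];[219 126] [0.711 0.137 0.283];[237 126] [0.713 0.093 0.281];[227 127] [0.71  0.117 0.28 ];[182 128] [0.705 0.227 0.279];[232 128] [0.709 0.105 0.276];[250 128] [0.711 0.061 0.275];[239 129] [0.707 0.088 0.276];[182 130] [0.697 0.225 0.288];[246 130] [0.705 0.071 0.275];[182 131] [0.696 0.226 0.282];[255 131] [0.703 0.049 0.277];[251 132] [0.702 0.059 0.272];[269 132] [0.701 0.015 0.277];[180 134] [0.687 0.229 0.287];[261 135] [0.693 0.034 0.277];[260 139] [0.683 0.036 0.279];[259 145] [0.665 0.038 0.288];
tub ((0.3957323729991913, 0.26361972093582153), (0.16705536842346191, 0.3903976082801819), 0.5774563550949097) nan
```

```bash
python3 - <<'E'
import cv2
a=cv2.imread("pics/side0.png");b=cv2.imread("pics/top0.png")
x=cv2.resize(a[110:230,280:360],None,fx=4.5,fy=4.5,interpolation=3);y=cv2.resize(b[100:190,165:285],None,fx=3.6,fy=3.6,interpolation=3)
z=cv2.resize(b[205:255,390:450],None,fx=4,fy=4,interpolation=3)
import numpy as np
o=np.zeros((600,800,3),np.uint8);o[:540,:360]=x;o[:324,364:796]=y;o[330:530,364:604]=z
cv2.imwrite("pics/crop0.png",o)
E
```

```text
(no output)
```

View pics/crop0.png

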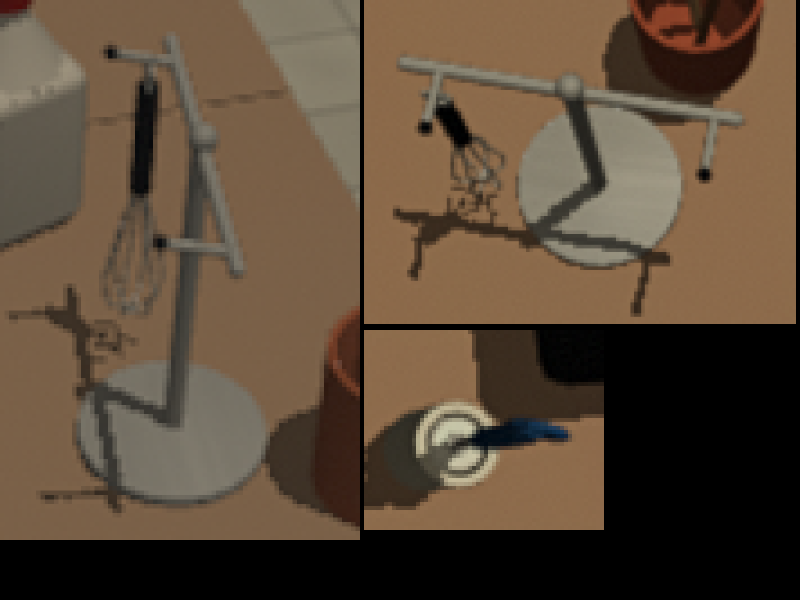

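The crop shows the free peg's ball at side (315,164) and top (259,149), its root at side (331,165) and top (262,133). The brush stands nearly upright, with its ring wide along world y.

```bash
cat >> h.py <<'E'
def ray(n,uv,m=None):
    m=m or camera_model(n);K=m["camera_matrix"];a=(np.array(uv,float)-K[:2,2])/K[0,0]
    if n=="wrist":
        r=np.hypot(*a);v=np.r_[a/r*np.sin(r),np.cos(r)] if r>1e-9 else np.array([0,0,1.])
    else: v=np.r_[a,1]
    v=q2R(m["rotation"]).apply(v);return m["xyz"],v/np.linalg.norm(v)
def tri(rays):
    A=np.zeros((3,3));b=np.zeros(3)
    for o,v in rays:
        M=np.eye(3)-np.outer(v,v);A+=M;b+=M@o
    X=np.linalg.solve(A,b);return X,[np.linalg.norm(np.cross(X-o,v)) for o,v in rays]
def ROT(yaw,tilt): # deg; tool y = world y turned by yaw, tool leaning off to -x by tilt
    return R.from_euler('z',yaw,degrees=True)*R.from_euler('y',-tilt,degrees=True)*R.from_matrix(np.diag([-1,1,-1]))
E
python3 - <<'E'
from h import *
for k,s,t in [("tip",(315.5,164),(259.4,148.6)),("root",(331.5,165),(261.7,133.3))]:
    print(k,tri([ray("side",s),ray("top",t)]))
for n,bx in [("side",(slice(320,385),slice(275,310))),("top",(slice(215,250),slice(405,450)))]:
    z=np.load(n+"0.npz");p,d=z["p"],z["d"];W=cloud(n,d);hsv=cv2.cvtColor(p,cv2.COLOR_RGB2HSV).astype(int)
    hm=(hsv[...,0]>100)&(hsv[...,0]<125)&(hsv[...,1]>100)&(W[...,2]>.12)&(np.hypot(W[...,0]-.472,W[...,1]+.41)<.05)
    P=W[hm]; H=P[(P[:,2]<.205)]; E=P[P[:,2]>.215]
    fx=np.polyfit(H[:,2],H[:,0],1);fy=np.polyfit(H[:,2],H[:,1],1)
    for zz in (.14,.151,.2,.229):print(n,zz,np.polyval(fx,zz).round(4),np.polyval(fy,zz).round(4))
    s=np.polyfit(E[:,1],E[:,0],1);print("eye",len(E),E.mean(0),"y span",np.ptp(E[:,1]),"yaw",-np.degrees(np.arctan(s[0])),E[:,2].max())
print(delta([.40,.35,.40],ROT(-10,25)))
# target TCP: pregrasp 12cm back along tool z from grasp at (.472,-.409,.151)
g=np.array([.472,-.409,.151]);T=ROT(-10,50);z=T.apply([0,0,1])
print(z,g+z*.019)
E
```

```text
tip (array([0.65930216, 0.03696718, 0.27921854]), [np.float64(0.0007153537534701881), np.float64(0.0007153537534701137)])
root (array([0.70231131, 0.03210442, 0.26972559]), [np.float64(0.002491393135156298), np.float64(0.0024913931351563997)])
side 0.14 0.472 -0.4146
side 0.151 0.4721 -0.4147
side 0.2 0.4722 -0.4152
side 0.229 0.4724 -0.4155
eye 47 [ 0.47201643 -0.41709477  0.24126308] y span 0.028294112228860913 yaw -10.244846458032136 0.24956206727530128
top 0.14 0.4729 -0.3976
top 0.151 0.4728 -0.3977
top 0.2 0.4723 -0.3986
top 0.229 0.472 -0.3991
eye 50 [ 0.47343045 -0.40225447  0.23798248] y span 0.03263593536973752 yaw -11.713006318790125 0.25080712782319137
[-3.0976e+01 -2.4311e+01 -1.8177e+01 -1.3000e-02 -4.3600e-01 -5.4000e-02]
[ 0.75440651 -0.13302222 -0.64278761] [ 0.48633372 -0.41152742  0.13878704]
```

```bash
python3 - <<'E'
from h import *
print(delta([.48,.25,.36],ROT(-10,0)),delta([.46,-.2,.36],ROT(-10,0)))
E
```

```text
[-4.1043e+01 -3.2222e+01 -1.4169e+01 -1.0000e-03 -0.0000e+00 -5.5000e-02] [-4.9344e+01 -7.6495e+01 -1.4125e+01 -1.0000e-03 -0.0000e+00 -5.5000e-02]
```

Call:
{"fn": "carry_out", "kwargs": {"motion": [[-10,-8,-14.1,0,0,-0.055],[-41,-32.2,-14.1,0,0,-0.055],[-41,-32.2,-14.1,0,0,-0.055],[-41,-32.2,-14.1,0,0,-0.055],[-41,-32.2,-14.1,0,0,-0.055],[-41,-32.2,-14.1,0,0,-0.055],[-41,-32.2,-14.1,0,0,-0.055],[-41,-32.2,-14.1,0,0,-0.055],[-41,-32.2,-14.1,0,0,-0.055],[-41,-32.2,-14.1,0,0,-0.055],[-41,-32.2,-14.1,0,0,-0.055],[-41,-32.2,-14.1,0,0,-0.055],[-41,-32.2,-14.1,0,0,-0.055],[-49.3,-76.5,-14.1,0,0,-0.055],[-49.3,-76.5,-14.1,0,0,-0.055],[-49.3,-76.5,-14.1,0,0,-0.055],[-49.3,-76.5,-14.1,0,0,-0.055],[-49.3,-76.5,-14.1,0,0,-0.055],[-49.3,-76.5,-14.1,0,0,-0.055],[-49.3,-76.5,-14.1,0,0,-0.055]]}}

```text
t: 1.77
position: [0.4648, -0.0388, 0.3592]
eef_rot: [0.0, 0.087, 0.996, -0.0]
force: [1.4, 0.5, 1.0]
gripper_width: 0.0928
gripper_force: 0.0
```

```bash
python3 - <<'E'
from h import *
s=ctrl.state();print(s["position"],s["joint_pos"].round(2))
g=np.array([.4725,-.4065,.151]);T=ROT(-11,50);z=T.apply([0,0,1])
print(delta(g+z*(.019-.13),T), delta(g+z*.019,T))
E
```

```text
[ 0.46480826 -0.03883516  0.35918763] [-0.14 -0.34  1.64 -0.    1.85 -1.53]
[ 1.3610e+00 -3.5926e+01  1.3684e+01  8.0000e-03 -8.7200e-01  1.6000e-02] [-8.5950e+00 -3.6099e+01  2.2042e+01  8.0000e-03 -8.7200e-01  1.6000e-02]
```

Call:
{"fn": "carry_out", "kwargs": {"motion": [[2,-20,6,0,-0.3,0.016],[2,-20,6,0,-0.3,0.016],[1.4,-35.9,13.7,0.008,-0.872,0.016],[1.4,-35.9,13.7,0.008,-0.872,0.016],[1.4,-35.9,13.7,0.008,-0.872,0.016],[1.4,-35.9,13.7,0.008,-0.872,0.016],[1.4,-35.9,13.7,0.008,-0.872,0.016],[1.4,-35.9,13.7,0.008,-0.872,0.016],[1.4,-35.9,13.7,0.008,-0.872,0.016],[1.4,-35.9,13.7,0.008,-0.872,0.016],[1.4,-35.9,13.7,0.008,-0.872,0.016],[1.4,-35.9,13.7,0.008,-0.872,0.016],[1.4,-35.9,13.7,0.008,-0.872,0.016],[1.4,-35.9,13.7,0.008,-0.872,0.016],[1.4,-35.9,13.7,0.008,-0.872,0.016]]}}

```text
t: 3.02
position: [0.3898, -0.3872, 0.223]
eef_rot: [0.421, 0.086, 0.902, -0.041]
force: [-0.4, -0.6, -0.2]
gripper_width: 0.0931
gripper_force: 0.0
```

```bash
python3 - <<'E'
from h import *
m=camera_model("wrist");p,d=snap("wrist","w1");s=ctrl.state();print(s["position"],m["camera_matrix"][0],m["xyz"])
g=np.array([.4725,-.4065,.151]);T=ROT(-11,50);z=T.apply([0,0,1])
print(delta(g+z*.019,T))
E
```

```text
[ 0.38989091 -0.3871386   0.22313604] [325.1922621    0.         279.73493994] [ 0.21326933 -0.35325263  0.26696792]
[ 7.9000e-02 -3.2300e-01  1.3032e+01 -0.0000e+00  0.0000e+00  2.0000e-03]
```

View pics/w1.png

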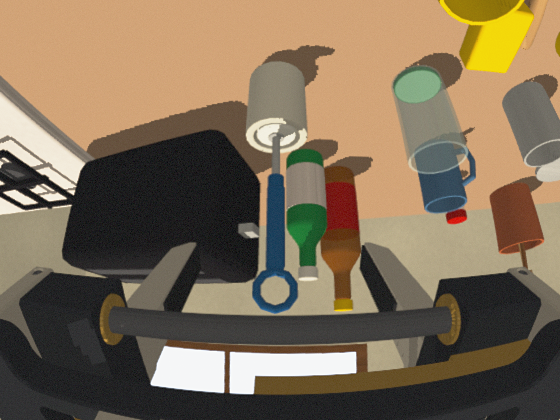

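Wrist picture: the brush handle is at (275,225), ring at (275,290), centred between the fingers. The black toaster is at left (65–260, 130–285), so its clearance needs a check.

```bash
python3 - <<'E'
from h import *
for n,bx in [("top",(slice(140,220),slice(420,555))),("side",(slice(350,420),slice(320,440)))]:
    z=np.load(n+"0.npz");W=cloud(n,z["d"])[bx].reshape(-1,3);P=z["p"][bx].reshape(-1,3)
    q=W[(P.max(1)<45)&(W[:,2]>.05)]
    print(n,len(q),np.percentile(q,[1,50,99],axis=0).round(3))
    nr=q[np.argsort(-q[:,1])[:len(q)//20]];print(nr[::max(1,len(nr)//8)].round(3))
    for zz in [(.05,.1),(.1,.15),(.15,.2),(.2,.25)]:
        k=q[(q[:,2]>zz[0])&(q[:,2]<zz[1])]
        if len(k):print(zz,np.percentile(k[:,1],99).round(3),np.percentile(k[:,0],[1,99]).round(3))
E
```

```text
top 5953 [[ 0.525 -0.748  0.056]
 [ 0.609 -0.576  0.187]
 [ 0.703 -0.473  0.194]]
[[ 0.635 -0.395  0.178]
 [ 0.657 -0.473  0.149]
 [ 0.661 -0.473  0.167]
 [ 0.669 -0.474  0.146]
 [ 0.651 -0.474  0.079]
 [ 0.643 -0.475  0.107]
 [ 0.641 -0.475  0.053]
 [ 0.645 -0.476  0.154]
 [ 0.618 -0.476  0.131]]
(0.05, 0.1) -0.472 [0.522 0.679]
(0.1, 0.15) -0.459 [0.523 0.68 ]
(0.15, 0.2) -0.475 [0.527 0.703]
side 3676 [[ 0.525 -0.61   0.074]
 [ 0.607 -0.536  0.187]
 [ 0.692 -0.485  0.192]]
[[ 0.622 -0.408  0.089]
 [ 0.66  -0.483  0.183]
 [ 0.646 -0.486  0.181]
 [ 0.622 -0.487  0.184]
 [ 0.645 -0.489  0.189]
 [ 0.637 -0.49   0.186]
 [ 0.61  -0.491  0.184]
 [ 0.642 -0.492  0.186]
 [ 0.679 -0.493  0.183]]
(0.05, 0.1) -0.41 [0.525 0.63 ]
(0.1, 0.15) -0.417 [0.524 0.628]
(0.15, 0.2) -0.486 [0.526 0.692]
```

Call:
{"fn": "carry_out", "kwargs": {"claw": 5, "motion": [[0.1,-0.3,4,0,0,0],[0.1,-0.3,7,0,0,0],[0.1,-0.3,10,0,0,0],[0.1,-0.3,12,0,0,0],[0.1,-0.3,13,0,0,0],[0.1,-0.3,13,0,0,0],[0.1,-0.3,13,0,0,0]]}}

```text
t: 3.65
position: [0.486, -0.4093, 0.1386]
eef_rot: [0.421, 0.086, 0.902, -0.041]
force: [1.0, 0.0, 0.7]
gripper_width: 0.0519
gripper_force: 0.0
```

Call:
{"fn": "carry_out", "kwargs": {"claw": 0, "motion": [[0,0,0,0,0,0],[0,0,0,0,0,0],[0,0,0,0,0,0],[0,0,0,0,0,0],[0,0,0,0,0,0],[0,0,0,0,0,0],[0,0,0,0,0,0],[0,0,0,0,0,0]]}}

```text
t: 4.32
position: [0.4859, -0.4101, 0.1381]
eef_rot: [0.421, 0.087, 0.902, -0.041]
force: [-0.3, 0.0, 2.8]
gripper_width: 0.0158
gripper_force: 30.0
```

Call:
{"fn": "carry_out", "kwargs": {"motion": [[-1,0,-0.84,0,0,0],[-3,0,-2.5,0,0,0],[-5.5,0,-4.6,0,0,0],[-8,0,-6.7,0,0,0],[-10,0,-8.4,0,0,0],[-10,0,-8.4,0,0,0],[-10,0,-8.4,0,0,0]]}}

```text
t: 4.9
position: [0.4859, -0.41, 0.2696]
eef_rot: [0.421, 0.086, 0.902, -0.041]
force: [-0.0, -0.3, -1.1]
gripper_width: 0.016
gripper_force: 30.0
```

```bash
python3 - <<'E'
from h import *
s=ctrl.state();print(s["position"],s["force"])
T=q2R(s["eef_rot"]);g=s["position"]-T.apply([0,0,.019]);print("grip",g)
for n in ["side","top"]:
    p,d=snap(n,n+"1");np.savez(n+"1.npz",p=p,d=d)
    print(n,"tip exp",proj(n,g-[0,0,.145]),"head top",proj(n,g-[0,0,.07]),"eye",proj(n,g+[0,0,.078]))
    q=proj(n,g-[0,0,.07]);W=cloud(n,d);v,u=np.indices(d.shape)
    P=W[(np.hypot(W[...,0]-g[0],W[...,1]-g[1])<.05)&(W[...,2]>.1)];
    for a,b in [(.12,.15),(.15,.18),(.18,.21),(.26,.29),(.29,.33),(.34,.38)]:
        k=P[(P[:,2]>a)&(P[:,2]<b)]
        if len(k):print((a,b),len(k),k.min(0).round(4),k.max(0).round(4),k.mean(0).round(4))
a=cv2.imread("pics/side1.png")[200:400,220:400];b=cv2.imread("pics/top1.png")[150:290,320:500]
o=np.zeros((600,800,3),np.uint8);x=cv2.resize(a,None,fx=2.2,fy=2.2);o[:x.shape[0],:x.shape[1]]=x;y=cv2.resize(b,None,fx=2.2,fy=2.2);o[:y.shape[0],400:400+y.shape[1]]=y;cv2.imwrite("pics/c1.png",o)
E
```

```text
[ 0.48594356 -0.41003036  0.2696442 ] [-0.0089537  -0.28239438 -1.08407445]
grip [ 0.47165419 -0.40722768  0.28184907]
side tip exp [291.84346755 356.16835434] head top [292.93387187 340.58324626] eye [295.51499629 303.69133184]
(0.12, 0.15) 36 [ 0.4572 -0.4273  0.1379] [ 0.491  -0.4096  0.1495] [ 0.4713 -0.4215  0.1443]
(0.15, 0.18) 105 [ 0.4569 -0.4274  0.1503] [ 0.4942 -0.4072  0.1799] [ 0.471  -0.4214  0.1655]
(0.18, 0.21) 150 [ 0.4565 -0.4275  0.1806] [ 0.4947 -0.3931  0.21  ] [ 0.4721 -0.4183  0.1989]
(0.26, 0.29) 128 [ 0.4496 -0.4325  0.2703] [ 0.4944 -0.3905  0.2898] [ 0.4751 -0.4177  0.2832]
(0.29, 0.33) 459 [ 0.4256 -0.4321  0.2904] [ 0.4811 -0.3771  0.3297] [ 0.4569 -0.4093  0.307 ]
(0.34, 0.38) 356 [ 0.4224 -0.4376  0.3411] [ 0.4822 -0.3645  0.3797] [ 0.4459 -0.4036  0.3611]
top tip exp [420.18898142 232.62173514] head top [430.46227948 230.87524251] eye [455.29496129 226.65360934]
(0.12, 0.15) 13 [ 0.4727 -0.401   0.1367] [ 0.4918 -0.3859  0.1482] [ 0.4821 -0.3909  0.1428]
(0.15, 0.18) 45 [ 0.4548 -0.4035  0.151 ] [ 0.4927 -0.3861  0.1796] [ 0.4724 -0.3917  0.1684]
(0.18, 0.21) 98 [ 0.4539 -0.4079  0.18  ] [ 0.4926 -0.3857  0.21  ] [ 0.4724 -0.3948  0.2005]
(0.26, 0.29) 72 [ 0.4497 -0.422   0.2672] [ 0.4918 -0.379   0.2899] [ 0.476  -0.3953  0.2824]
(0.29, 0.33) 259 [ 0.4224 -0.4276  0.2902] [ 0.4807 -0.3735  0.3299] [ 0.4572 -0.4006  0.3055]
(0.34, 0.38) 244 [ 0.4217 -0.4338  0.3402] [ 0.4796 -0.3669  0.3795] [ 0.4484 -0.4021  0.3597]
```

View pics/c1.png

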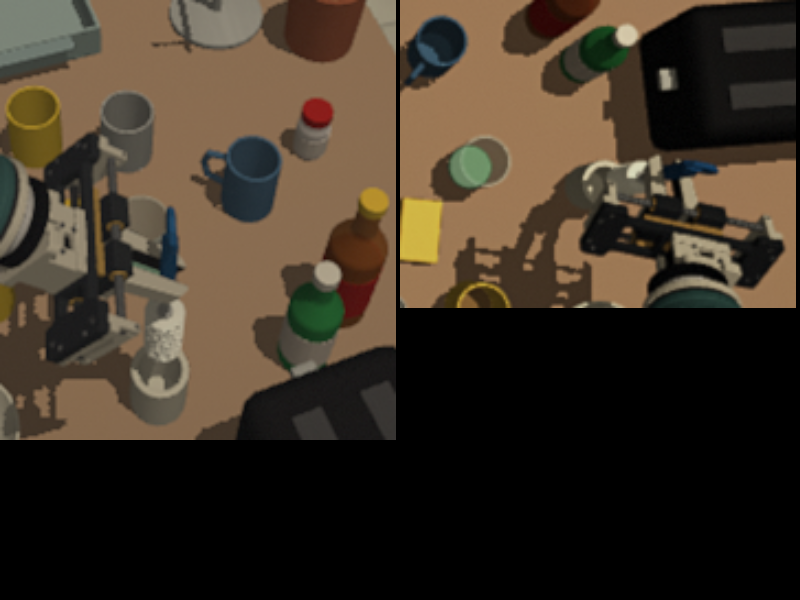

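Brush hangs vertically in the fingers (side crop head at (165,330)); glass, mug and pot are unmoved.

```bash
cat >> h.py <<'E'
HT=dict(glass=.106,mug=.0965,pot=.092,cup=.083);RAD=dict(glass=.0311,mug=.032,pot=.0325,cup=.0265)
PRI=dict(glass=(.498,-.2435),mug=(.6545,-.189),pot=(.5243,-.078))
def loc(k,prior=None,views=("side","top"),pics=None,dz=0,rr=.065):
    "rim circle centre per view and the mean"
    out={};prior=PRI[k] if prior is None else prior
    for n in views:
        p,d=pics[n] if pics else camera(n);W=cloud(n,d);P=W[abs(W[...,2]-HT[k]-dz)<.007]
        hs=cv2.cvtColor(p,cv2.COLOR_RGB2HSV)[abs(W[...,2]-HT[k]-dz)<.007].astype(int)
        P=P[~((hs[:,0]>18)&(hs[:,0]<35)&(hs[:,1]>150))]
        P=P[np.hypot(*(P[:,:2]-prior).T)<rr]
        if len(P)<25: out[n]=(None,len(P));continue
        best=None;g=np.random.default_rng(0)
        for _ in range(300):
            a=P[g.choice(len(P),3,False)]
            try:c,r=fitc(a)
            except Exception:continue
            if abs(r-RAD[k])>.004:continue
            i=abs(np.hypot(*(P[:,:2]-c).T)-r)<.003
            if best is None or i.sum()>best.sum():best=i
        if best is None: out[n]=(None,len(P));continue
        c,r=fitc(P[best]);out[n]=(c.round(4),round(float(r),4),int(best.sum()))
    return out
E
python3 - <<'E'
from h import *
pics={n:(lambda z:(z["p"],z["d"]))(np.load(n+"1.npz")) for n in("side","top")}
for k in PRI:print(k,loc(k,pics=pics))
s=ctrl.state();T=q2R(s["eef_rot"]);off=T.apply([0,0,.019])
print(delta(np.array([.4955,-.244,.282])+off,T))
E
```

```text
glass {'side': (array([ 0.4981, -0.2458]), 0.0312, 56), 'top': (array([ 0.4969, -0.242 ]), 0.0309, 105)}
mug {'side': (array([ 0.6555, -0.1901]), 0.0318, 133), 'top': (array([ 0.6533, -0.1872]), 0.0318, 118)}
pot {'side': (array([ 0.5254, -0.0797]), 0.0323, 117), 'top': (array([ 0.5234, -0.0763]), 0.0324, 93)}
[ 0.247 16.441 -0.756  0.     0.     0.   ]
```

Call:
{"fn": "carry_out", "kwargs": {"motion": [[0.25,4,-0.75,0,0,0],[0.25,8,-0.75,0,0,0],[0.25,12,-0.75,0,0,0],[0.25,15,-0.75,0,0,0],[0.25,16.4,-0.75,0,0,0],[0.25,16.4,-0.75,0,0,0],[0.25,16.4,-0.75,0,0,0]]}}

```text
t: 5.58
position: [0.51, -0.2465, 0.2698]
eef_rot: [0.42, 0.086, 0.903, -0.04]
force: [-0.9, -1.4, -0.6]
gripper_width: 0.0159
gripper_force: 30.0
```

```bash
python3 - <<'E'
from h import *
s=ctrl.state();T=q2R(s["eef_rot"]);g=s["position"]-T.apply([0,0,.019]);print("grip",g)
for n in("side","top"):
    p,d=snap(n);W=cloud(n,d);P=W[(np.hypot(W[...,0]-g[0],W[...,1]-g[1])<.05)&(W[...,2]>.15)&(W[...,2]<.2)]
    print(n,np.percentile(P,[1,99],axis=0).round(4)); print(loc("glass",views=(n,),pics={n:(p,d)}))
print(T.inv().apply([0,0,-1]))
E
```

```text
grip [ 0.49577093 -0.24372704  0.28200481]
side [[ 0.481  -0.2634  0.1512]
 [ 0.518  -0.2378  0.1988]]
{'side': (array([ 0.4992, -0.2458]), 0.0312, 109)}
top [[ 0.4796 -0.2373  0.1512]
 [ 0.5116 -0.224   0.199 ]]
{'top': (array([ 0.497, -0.242]), 0.0311, 53)}
[7.64735013e-01 1.41479766e-05 6.44344908e-01]
```

Call:
{"fn": "carry_out", "kwargs": {"motion": [[2.3,0,1.93,0,0,0],[4.6,0,3.86,0,0,0],[6.9,0,5.8,0,0,0],[8.4,0,7.08,0,0,0],[9.5,0,8.0,0,0,0],[10.0,0,8.42,0,0,0],[10.0,0,8.42,0,0,0],[10.0,0,8.42,0,0,0]]}}

```text
t: 6.35
position: [0.5099, -0.2484, 0.1404]
eef_rot: [0.42, 0.087, 0.902, -0.041]
force: [0.1, 0.1, -1.1]
gripper_width: 0.016
gripper_force: 29.9
```

Call:
{"fn": "carry_out", "kwargs": {"motion": [[0,0,0,0,0,0],[0.08,0,0.065,0,0,0],[0.08,0,0.065,0,0,0],[0.15,0,0.13,0,0,0],[0.15,0,0.13,0,0,0],[0.15,0,0.13,0,0,0]]}}

```text
t: 6.85
position: [0.5101, -0.2475, 0.1386]
eef_rot: [0.42, 0.087, 0.902, -0.041]
force: [0.0, 0.5, -1.7]
gripper_width: 0.0156
gripper_force: 29.9
```

Call:
{"fn": "carry_out", "kwargs": {"motion": [[0.08,0,0.065,0,0,0],[0.08,0,0.065,0,0,0],[0.15,0,0.13,0,0,0],[0.15,0,0.13,0,0,0],[0.15,0,0.13,0,0,0]]}}

```text
t: 7.27
position: [0.5107, -0.2479, 0.1381]
eef_rot: [0.421, 0.087, 0.902, -0.041]
force: [-0.4, 0.2, 8.5]
gripper_width: 0.0158
gripper_force: 29.9
```

Call:
{"fn": "carry_out", "kwargs": {"motion": [[-2.3,0,-1.93,0,0,0],[-4.6,0,-3.86,0,0,0],[-6.6,0,-5.56,0,0,0],[-7.2,0,-6.06,0,0,0],[-7.2,0,-6.06,0,0,0],[-7.2,0,-6.06,0,0,0],[-4.9,0,-4.1,0,0,0],[-2.6,0,-2.2,0,0,0],[-1,0,-0.84,0,0,0],[-0.2,0,-0.17,0,0,0],[0,0,0,0,0,0],[0,0,0,0,0,0],[0,0,0,0,0,0]]}}

```text
t: 8.35
position: [0.5099, -0.2473, 0.1353]
eef_rot: [0.42, 0.087, 0.903, -0.04]
force: [0.5, 0.5, -0.1]
gripper_width: 0.0157
gripper_force: 29.9
```

Call:
{"fn": "carry_out", "kwargs": {"motion": [[-2.3,0,-1.93,0,0,0],[-4.6,0,-3.86,0,0,0],[-6.9,0,-5.8,0,0,0],[-9.2,0,-7.73,0,0,0],[-10.3,0,-8.7,0,0,0],[-10.3,0,-8.7,0,0,0],[-10.3,0,-8.7,0,0,0]]}}

```text
t: 8.93
position: [0.5097, -0.2474, 0.2703]
eef_rot: [0.42, 0.087, 0.902, -0.041]
force: [0.0, 0.9, -2.5]
gripper_width: 0.016
gripper_force: 30.0
```

```bash
cat >> h.py <<'E'
def check(k):
    s=ctrl.state();T=q2R(s["eef_rot"]);g=s["position"]-T.apply([0,0,.019]);print("grip",g.round(4),"f",s["force"].round(1))
    pics={n:camera(n) for n in("side","top")}
    for n in pics:
        W=cloud(n,pics[n][1]);P=W[(np.hypot(W[...,0]-g[0],W[...,1]-g[1])<.05)&(W[...,2]>g[2]-.16)&(W[...,2]<g[2]-.08)]
        if len(P)>10: print(n,"head",np.percentile(P,[1,99],axis=0).round(4).tolist())
    for q in PRI: print(q,loc(q,pics=pics))
    return s,T,g,pics
E
python3 - <<'E'
from h import *
s,T,g,pics=check("mug")
p=pics["side"];off=T.apply([0,0,.019])
print(delta(np.array([.6525,-.1885,g[2]])+off,T))
cv2.imwrite("pics/c2.png",cv2.resize(pics["side"][0][200:400,180:400,::-1],None,fx=2.5,fy=2.5))
E
```

```text
grip [ 0.4954 -0.2446  0.2825] f [ 0.   0.9 -2.5]
side head [[0.4797, -0.2639, 0.1436], [0.5155, -0.2405, 0.2013]]
top head [[0.4787, -0.2359, 0.1422], [0.5122, -0.2238, 0.2015]]
glass {'side': (array([ 0.4993, -0.2456]), 0.0311, 111), 'top': (array([ 0.497 , -0.2419]), 0.031, 53)}
mug {'side': (array([ 0.6559, -0.1905]), 0.0321, 133), 'top': (array([ 0.6534, -0.1873]), 0.0319, 115)}
pot {'side': (None, 14), 'top': (array([ 0.5233, -0.0762]), 0.0324, 96)}
[-9.3980e+00  8.4910e+00  1.0875e+01  1.0000e-03 -2.0000e-03 -1.0000e-03]
```

View pics/c2.png

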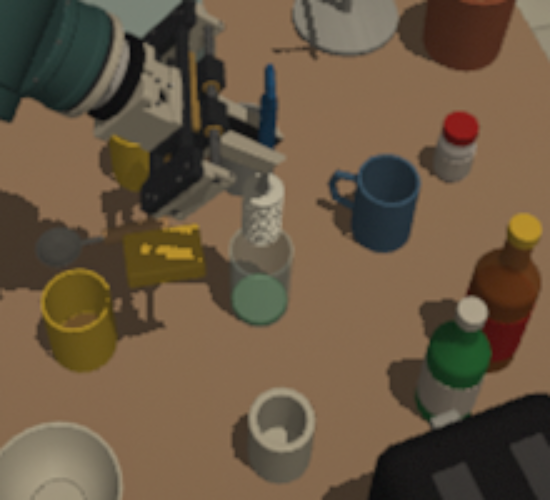

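The brush is clear of the glass, straight, and the mug at (385,200) is unmoved.

Call:
{"fn": "carry_out", "kwargs": {"motion": [[-2.35,2.1,2.7,0,0,0],[-4.7,4.2,5.4,0,0,0],[-7,6.4,8.1,0,0,0],[-8.8,7.9,10.1,0,0,0],[-9.4,8.5,10.9,0,0,0],[-9.4,8.5,10.9,0,0,0],[-9.4,8.5,10.9,0,0,0],[-9.4,8.5,10.9,0,0,0]]}}

```text
t: 9.7
position: [0.6664, -0.1918, 0.272]
eef_rot: [0.42, 0.087, 0.903, -0.041]
force: [0.2, -0.7, -1.9]
gripper_width: 0.0154
gripper_force: 30.0
```

```bash
python3 - <<'E'
from h import *
s,T,g,pics=check("mug")
print(T.inv().apply([0,0,-1]))
E
```

```text
grip [ 0.6521 -0.189   0.2842] f [ 0.2 -0.7 -1.9]
side head [[0.6365, -0.2091, 0.1443], [0.6702, -0.1815, 0.2038]]
glass {'side': (array([ 0.4991, -0.2456]), 0.0311, 141), 'top': (None, 0)}
mug {'side': (array([ 0.6554, -0.1906]), 0.0318, 113), 'top': (array([ 0.6535, -0.188 ]), 0.0324, 25)}
pot {'side': (array([ 0.5251, -0.0798]), 0.0326, 113), 'top': (array([ 0.5233, -0.0762]), 0.0325, 95)}
[7.64697046e-01 3.44870032e-04 6.44389873e-01]
```

Call:
{"fn": "carry_out", "kwargs": {"motion": [[2.4,0,1.93,0,0,0],[4.8,0,3.86,0,0,0],[7.1,0,5.8,0,0,0],[8.9,0,7.4,0,0,0],[9.9,0,8.34,0,0,0],[10.2,0,8.6,0,0,0],[10.3,0,8.68,0,0,0],[10.4,0,8.77,0,0,0],[10.5,0,8.85,0,0,0],[10.5,0,8.85,0,0,0],[10.5,0,8.85,0,0,0]]}}

```text
t: 10.72
position: [0.6677, -0.1918, 0.137]
eef_rot: [0.421, 0.087, 0.902, -0.041]
force: [0.7, 0.1, -1.7]
gripper_width: 0.0157
gripper_force: 30.0
```

Call:
{"fn": "carry_out", "kwargs": {"motion": [[0,0,0,0,0,0],[0.08,0,0.065,0,0,0],[0.08,0,0.065,0,0,0],[0.15,0,0.13,0,0,0],[0.15,0,0.13,0,0,0]]}}

```text
t: 11.13
position: [0.6681, -0.1918, 0.1353]
eef_rot: [0.421, 0.087, 0.902, -0.041]
force: [-2.0, 0.6, 5.7]
gripper_width: 0.0156
gripper_force: 29.9
```

Call:
{"fn": "carry_out", "kwargs": {"motion": [[-2.3,0,-1.93,0,0,0],[-4.6,0,-3.86,0,0,0],[-6.2,0,-5.2,0,0,0],[-6.6,0,-5.55,0,0,0],[-6.6,0,-5.55,0,0,0],[-6.6,0,-5.55,0,0,0],[-4.3,0,-3.6,0,0,0],[-2.0,0,-1.7,0,0,0],[-0.6,0,-0.5,0,0,0],[-0.1,0,-0.08,0,0,0],[0,0,0,0,0,0],[0,0,0,0,0,0],[0,0,0,0,0,0]]}}

```text
t: 12.22
position: [0.6673, -0.1915, 0.1325]
eef_rot: [0.42, 0.087, 0.902, -0.041]
force: [-1.3, 0.2, 3.1]
gripper_width: 0.0159
gripper_force: 30.0
```

Call:
{"fn": "carry_out", "kwargs": {"motion": [[-2.3,0,-1.93,0,0,0],[-4.6,0,-3.86,0,0,0],[-6.9,0,-5.8,0,0,0],[-9.2,0,-7.73,0,0,0],[-10.3,0,-8.7,0,0,0],[-10.3,0,-8.7,0,0,0],[-10.3,0,-8.7,0,0,0]]}}

```text
t: 12.8
position: [0.667, -0.1914, 0.2672]
eef_rot: [0.42, 0.087, 0.903, -0.041]
force: [0.3, 0.3, -2.0]
gripper_width: 0.0155
gripper_force: 30.0
```

```bash
python3 - <<'E'
from h import *
s,T,g,pics=check("pot")
off=T.apply([0,0,.019]);print(delta(np.array([.522,-.078,g[2]])+off,T))
E
```

```text
grip [ 0.6528 -0.1886  0.2795] f [ 0.3  0.3 -2. ]
side head [[0.6363, -0.2084, 0.1442], [0.6712, -0.1821, 0.1993]]
glass {'side': (array([ 0.4992, -0.2457]), 0.0311, 143), 'top': (None, 0)}
mug {'side': (array([ 0.6556, -0.1905]), 0.0316, 116), 'top': (array([ 0.6535, -0.1873]), 0.0322, 28)}
pot {'side': (array([ 0.5253, -0.0802]), 0.0326, 112), 'top': (array([ 0.5234, -0.0763]), 0.0324, 93)}
[ 9.5000e+00  8.3590e+00 -1.1498e+01  0.0000e+00 -2.0000e-03 -0.0000e+00]
```

Call:
{"fn": "carry_out", "kwargs": {"motion": [[2.3,2.1,-2.8,0,0,0],[4.6,4.1,-5.6,0,0,0],[6.9,6.2,-8.4,0,0,0],[8.8,7.8,-10.7,0,0,0],[9.5,8.4,-11.5,0,0,0],[9.5,8.4,-11.5,0,0,0],[9.5,8.4,-11.5,0,0,0],[9.5,8.4,-11.5,0,0,0]]}}

```text
t: 13.57
position: [0.5372, -0.0809, 0.2686]
eef_rot: [0.42, 0.087, 0.903, -0.041]
force: [0.3, -0.5, -2.2]
gripper_width: 0.0155
gripper_force: 30.0
```

```bash
python3 - <<'E'
from h import *
s,T,g,pics=check("pot")
E
```

```text
grip [ 0.5229 -0.0781  0.2809] f [ 0.3 -0.5 -2.2]
side head [[0.5063, -0.098, 0.1456], [0.5428, -0.0735, 0.1998]]
top head [[0.5047, -0.0894, 0.1556], [0.5282, -0.0576, 0.1994]]
glass {'side': (array([ 0.4993, -0.2457]), 0.031, 142), 'top': (array([ 0.497 , -0.2419]), 0.031, 104)}
mug {'side': (array([ 0.6558, -0.1906]), 0.0319, 133), 'top': (array([ 0.6534, -0.1872]), 0.0319, 114)}
pot {'side': (array([ 0.5254, -0.0799]), 0.0326, 94), 'top': (array([ 0.5232, -0.0761]), 0.0323, 33)}
```

Call:
{"fn": "carry_out", "kwargs": {"motion": [[2.4,0,1.95,0,0,0],[4.8,0,3.95,0,0,0],[7.1,0,5.9,0,0,0],[8.9,0,7.45,0,0,0],[9.9,0,8.34,0,0,0],[10.2,0,8.6,0,0,0],[10.3,0,8.68,0,0,0],[10.4,0,8.77,0,0,0],[10.5,0,8.85,0,0,0],[10.5,0,8.85,0,0,0],[10.55,0,8.9,0,0,0],[10.55,0,8.9,0,0,0],[10.55,0,8.9,0,0,0]]}}

```text
t: 14.75
position: [0.5372, -0.0807, 0.1324]
eef_rot: [0.421, 0.087, 0.902, -0.041]
force: [0.0, 0.5, -0.3]
gripper_width: 0.0156
gripper_force: 30.0
```

Call:
{"fn": "carry_out", "kwargs": {"motion": [[0.04,0,0.03,0,0,0],[0.08,0,0.065,0,0,0],[0.08,0,0.065,0,0,0],[0.12,0,0.1,0,0,0],[0.12,0,0.1,0,0,0]]}}

```text
t: 15.17
position: [0.5379, -0.0808, 0.1324]
eef_rot: [0.422, 0.087, 0.901, -0.041]
force: [-1.3, 1.8, 7.9]
gripper_width: 0.0156
gripper_force: 30.0
```

Call:
{"fn": "carry_out", "kwargs": {"motion": [[-2.3,0,-1.93,0,0,0],[-4.6,0,-3.86,0,0,0],[-5.9,0,-4.95,0,0,0],[-6.25,0,-5.25,0,0,0],[-6.25,0,-5.25,0,0,0],[-6.25,0,-5.25,0,0,0],[-4.0,0,-3.35,0,0,0],[-1.8,0,-1.5,0,0,0],[-0.5,0,-0.42,0,0,0],[-0.1,0,-0.08,0,0,0],[0,0,0,0,0,0],[0,0,0,0,0,0],[0,0,0,0,0,0]]}}

```text
t: 16.25
position: [0.5371, -0.0807, 0.1297]
eef_rot: [0.421, 0.087, 0.902, -0.041]
force: [-1.8, 1.1, 6.8]
gripper_width: 0.0156
gripper_force: 30.0
```

Call:
{"fn": "carry_out", "kwargs": {"motion": [[-2.3,0,-1.93,0,0,0],[-4.6,0,-3.86,0,0,0],[-6.9,0,-5.8,0,0,0],[-9.2,0,-7.73,0,0,0],[-11.5,0,-9.7,0,0,0],[-13,0,-10.9,0,0,0],[-13,0,-10.9,0,0,0],[-13,0,-10.9,0,0,0]]}}

```text
t: 16.92
position: [0.5373, -0.0806, 0.2986]
eef_rot: [0.42, 0.087, 0.903, -0.041]
force: [0.6, 0.2, -1.5]
gripper_width: 0.0159
gripper_force: 30.0
```

```bash
python3 - <<'E'
from h import *
s,T,g,pics=check("pot")
for n in pics:
    np.savez(n+"3.npz",p=pics[n][0],d=pics[n][1])
    print(n,"eye exp",proj(n,g+[0,0,.083]),proj(n,g))
a=pics["side"][0][100:260,240:380,::-1];b=pics["top"][0][80:240,220:360,::-1]
cv2.imwrite("pics/c3.png",cv2.resize(np.hstack([a,b]),None,fx=2.85,fy=2.85,interpolation=2))
E
```

```text
grip [ 0.523  -0.0779  0.3108] f [ 0.6  0.2 -1.5]
side head [[0.5063, -0.0983, 0.1777], [0.542, -0.0743, 0.2301]]
top head [[0.5043, -0.0894, 0.1844], [0.5269, -0.0576, 0.2297]]
glass {'side': (array([ 0.4992, -0.2455]), 0.0311, 147), 'top': (array([ 0.4969, -0.2419]), 0.031, 104)}
mug {'side': (array([ 0.6555, -0.1908]), 0.032, 141), 'top': (array([ 0.6534, -0.1872]), 0.0318, 112)}
pot {'side': (array([ 0.5253, -0.0799]), 0.0324, 111), 'top': (None, 24)}
side eye exp [277.42895094 168.68964164] [277.20392604 194.13263491]
top eye exp [310.71445229 198.34922562] [306.97799468 203.22501789]
```

View pics/c3.png

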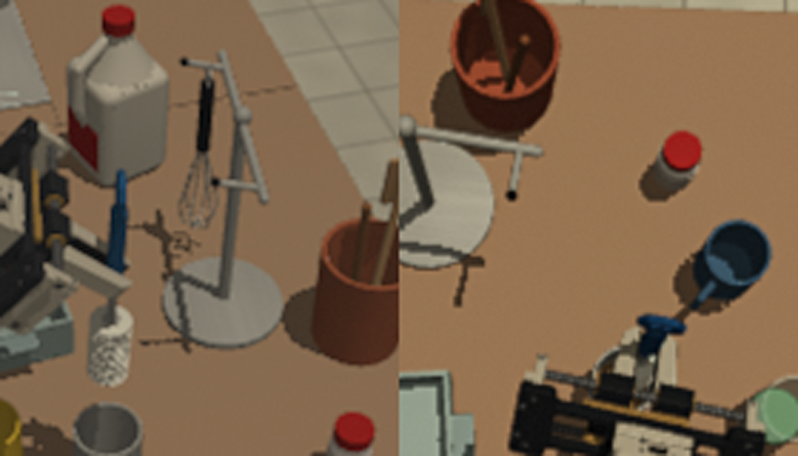

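The ring (side crop (120,180); top crop (660,325)) is held upright. The peg's ball is at side crop (214,183) and top crop (512,196).

```bash
python3 - <<'E'
from h import *
s=ctrl.state();T0=q2R(s["eef_rot"])
for n in("side","top"):
    z=np.load(n+"3.npz");p,d=z["p"],z["d"];W=cloud(n,d);hsv=cv2.cvtColor(p,cv2.COLOR_RGB2HSV).astype(int)
    m=(hsv[...,0]>100)&(hsv[...,0]<125)&(hsv[...,1]>100)&(np.hypot(W[...,0]-.523,W[...,1]+.078)<.05)
    P=W[m&(W[...,2]>.385)];print(n,len(P),P.min(0).round(4),P.max(0).round(4),"yaw",-np.degrees(np.arctan(np.polyfit(P[:,1],P[:,0],1)[0])))
T=ROT(-6.5,50)
for z in (.3108,.193):print(delta(np.array([.629,.040,z])+T.apply([0,0,.019]),T))
print(R.from_matrix(T0.as_matrix()).as_euler('zyx',degrees=True))
E
```

```text
side 45 [ 0.5275 -0.1011  0.3855] [ 0.5344 -0.0676  0.4209] yaw -7.9954529369587455
top 71 [ 0.527  -0.0942  0.3851] [ 0.5371 -0.062   0.4205] yaw -10.325927778653215
[-5.4210e+00  1.3708e+01  6.1280e+00 -6.0000e-02 -4.0000e-03 -5.0000e-02]
[ 3.5720e+00  1.3713e+01  1.3736e+01 -6.0000e-02 -4.0000e-03 -5.0000e-02]
[-163.23874286   48.53186625  167.25543543]
```

Call:
{"fn": "carry_out", "kwargs": {"motion": [[-1.4,3.4,1.5,-0.015,0,-0.012],[-2.7,6.8,3,-0.03,0,-0.025],[-4.1,10.3,4.6,-0.045,0,-0.037],[-5.0,12.8,5.7,-0.06,-0.004,-0.05],[-5.4,13.7,6.1,-0.06,-0.004,-0.05],[-5.4,13.7,6.1,-0.06,-0.004,-0.05],[-3,13.7,8.2,-0.06,-0.004,-0.05],[-0.7,13.7,10.1,-0.06,-0.004,-0.05],[1.6,13.7,12,-0.06,-0.004,-0.05],[3.1,13.7,13.3,-0.06,-0.004,-0.05],[3.6,13.7,13.7,-0.06,-0.004,-0.05],[3.6,13.7,13.7,-0.06,-0.004,-0.05],[3.6,13.7,13.7,-0.06,-0.004,-0.05]]}}

```text
t: 18.1
position: [0.6436, 0.0378, 0.1849]
eef_rot: [0.424, 0.052, 0.904, -0.024]
force: [0.5, -0.7, -1.1]
gripper_width: 0.0158
gripper_force: 30.0
```

```bash
python3 - <<'E'
from h import *
s,T,g,pics=check("pot")
for n in pics:
    p,d=pics[n];W=cloud(n,d);hsv=cv2.cvtColor(p,cv2.COLOR_RGB2HSV).astype(int)
    m=(hsv[...,0]>100)&(hsv[...,0]<125)&(hsv[...,1]>100)&(np.hypot(W[...,0]-.629,W[...,1]-.04)<.05)
    P=W[m&(W[...,2]>.266)];print(n,len(P),P.min(0).round(4),P.max(0).round(4),P.mean(0).round(4))
    vv,uu=np.nonzero(m&(W[...,2]>.262));print("px",uu.min(),uu.max(),vv.min(),vv.max())
    np.savez(n+"4.npz",p=p,d=d)
a=pics["side"][0][130:210,270:350,::-1];b=pics["top"][0][110:190,220:300,::-1]
cv2.imwrite("pics/c4.png",cv2.resize(np.hstack([a,b]),None,fx=5,fy=5,interpolation=2))
E
```

```text
grip [0.6291 0.0394 0.197 ] f [ 0.5 -0.7 -1.1]
side head [[0.6135, 0.0196, 0.0648], [0.6489, 0.043, 0.1168]]
glass {'side': (array([ 0.4994, -0.2455]), 0.0312, 139), 'top': (array([ 0.4969, -0.2419]), 0.0311, 107)}
mug {'side': (array([ 0.6554, -0.1906]), 0.0319, 143), 'top': (array([ 0.6534, -0.1873]), 0.0319, 114)}
pot {'side': (array([ 0.5252, -0.0798]), 0.0322, 111), 'top': (array([ 0.5233, -0.0763]), 0.0324, 90)}
side 44 [0.6327 0.0191 0.266 ] [0.6429 0.0516 0.3034] [0.6377 0.0359 0.2828]
px 306 309 158 172
top 73 [0.6298 0.0229 0.2666] [0.6574 0.054  0.3085] [0.6372 0.0389 0.2889]
px 252 265 148 161
```

View pics/c4.png

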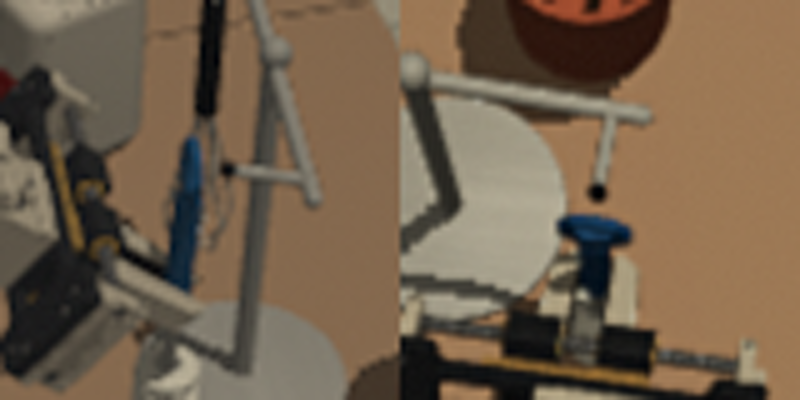

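Side crop: ring at (190,200), ball at (230,170) just ahead. Top crop: ring centred at (596,232), right in line below the ball at (597,190).

```bash
python3 - <<'E'
from h import *
T=q2R(ctrl.state()["eef_rot"])
for w in [(.0,0,-.002),(.020,-.0020,-.002),(.031,-.0035,-.004),(.044,-.005,-.007),(.044,-.005,-.012),(.044,-.005,-.016)]:print((T.inv().apply(w)*100).round(2))
E
```

```text
[ 0.15 -0.    0.13]
[-1.13  0.03  1.67]
[-1.68  0.01  2.66]
[-2.29  0.    3.86]
[-1.9   0.    4.17]
[-1.6   0.    4.43]
```

Call:
{"fn": "carry_out", "kwargs": {"motion": [[0.15,0,0.13,0,0,0],[-0.5,0,0.9,0,0,0],[-1.13,0,1.67,0,0,0],[-1.4,0,2.17,0,0,0],[-1.68,0,2.66,0,0,0],[-2.0,0,3.26,0,0,0],[-2.29,0,3.86,0,0,0],[-2.29,0,3.86,0,0,0],[-2.29,0,3.86,0,0,0]]}}

```text
t: 18.95
position: [0.6877, 0.0331, 0.1767]
eef_rot: [0.423, 0.052, 0.904, -0.024]
force: [-0.1, -0.1, -0.7]
gripper_width: 0.0159
gripper_force: 30.0
```

```bash
python3 - <<'E'
from h import *
s=ctrl.state();print(s["force"],s["position"])
pics={n:camera(n) for n in("side","top")}
a=pics["side"][0][130:210,270:350,::-1];b=pics["top"][0][110:190,220:300,::-1]
cv2.imwrite("pics/c5.png",cv2.resize(np.hstack([a,b]),None,fx=5,fy=5,interpolation=2))
E
```

```text
[-0.06062287 -0.05759298 -0.69735983] [0.6877354  0.03307702 0.1766694 ]
```

View pics/c5.png

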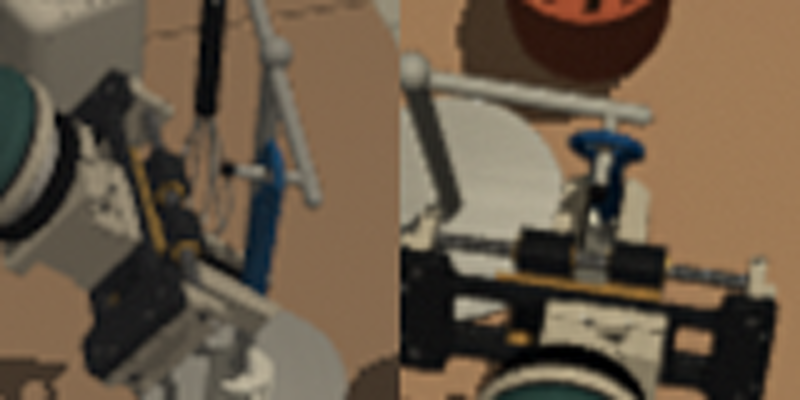

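The peg passes through the ring (side crop: ball (230,170), ring (272,170)), with no contact force. Lowering onto it.

Call:
{"fn": "carry_out", "kwargs": {"motion": [[0.15,0,0.13,0,0,0],[0.3,0,0.26,0,0,0],[0.42,0,0.35,0,0,0],[0.42,0,0.35,0,0,0],[0.42,0,0.35,0,0,0]]}}

```text
t: 19.47
position: [0.6876, 0.0332, 0.1715]
eef_rot: [0.423, 0.051, 0.904, -0.024]
force: [-0.8, 0.0, -0.5]
gripper_width: 0.0157
gripper_force: 30.0
```

Call:
{"fn": "carry_out", "kwargs": {"motion": [[0.15,0,0.13,0,0,0],[0.23,0,0.19,0,0,0],[0.23,0,0.19,0,0,0]]}}

```text
t: 19.72
position: [0.6875, 0.0332, 0.1683]
eef_rot: [0.423, 0.052, 0.904, -0.024]
force: [-0.0, -0.9, -0.7]
gripper_width: 0.0156
gripper_force: 30.0
```

Call:
{"fn": "carry_out", "kwargs": {"motion": [[0.1,0,0.08,0,0,0],[0.15,0,0.13,0,0,0],[0.15,0,0.13,0,0,0],[0.15,0,0.13,0,0,0]]}}

```text
t: 20.05
position: [0.6878, 0.0332, 0.167]
eef_rot: [0.424, 0.052, 0.904, -0.024]
force: [-1.3, 0.1, 0.7]
gripper_width: 0.0155
gripper_force: 30.0
```

Call:
{"fn": "carry_out", "kwargs": {"claw": 5, "motion": [[0,0,0,0,0,0],[0,0,0,0,0,0],[0,0,0,0,0,0],[0,0,0,0,0,0],[0,0,0,0,0,0],[0,0,-1,0,0,0],[0,0,-3,0,0,0],[0,0,-6,0,0,0],[0,0,-9.5,0,0,0],[0,0,-13,0,0,0],[0,0,-15,0,0,0],[0,0,-15,0,0,0]]}}

```text
t: 21.05
position: [0.5715, 0.0468, 0.268]
eef_rot: [0.426, 0.051, 0.903, -0.023]
force: [-0.1, 0.5, 0.7]
gripper_width: 0.0501
gripper_force: 0.0
```

```bash
python3 - <<'E'
from h import *
pics={n:camera(n) for n in("side","top")}
for k in PRI:print(k,loc(k,pics=pics))
p,d=pics["top"];W=cloud("top",d);print("tub floor z",np.median(W[225:270,150:215,2]))
hs=cv2.cvtColor(p,cv2.COLOR_RGB2HSV)
for n in pics:
    p,d=pics[n];W=cloud(n,d);hs=cv2.cvtColor(p,cv2.COLOR_RGB2HSV).astype(int)
    # tub: inner floor area (z<.02, bluish) rectangle
    x0=(slice(205,290),slice(110,250)) if n=="top" else (slice(140,245),slice(175,270))
    m=np.zeros(d.shape,bool);m[x0]=True
    m&=(hs[...,0]>70)&(hs[...,0]<110)&(hs[...,2]>50)
    f=m&(W[...,2]>.045)&(W[...,2]<.065);print(n,"rim",f.sum(),cv2.minAreaRect(W[f][:,:2].astype(np.float32)),W[f].min(0),W[f].max(0))
    f=m&(W[...,2]<.014);print(n,"floor",f.sum(),cv2.minAreaRect(W[f][:,:2].astype(np.float32)),np.median(W[f][:,2]))
a=pics["side"][0][110:270,240:400,::-1];b=pics["top"][0][110:270,110:270,::-1]
cv2.imwrite("pics/c6.png",cv2.resize(np.hstack([a,b]),None,fx=2.5,fy=2.5,interpolation=2))
E
```

```text
glass {'side': (array([ 0.4991, -0.2458]), 0.0311, 150), 'top': (array([ 0.4969, -0.2418]), 0.031, 108)}
mug {'side': (array([ 0.6555, -0.1906]), 0.0317, 133), 'top': (array([ 0.6534, -0.1873]), 0.0319, 113)}
pot {'side': (array([ 0.5251, -0.0801]), 0.0329, 112), 'top': (array([ 0.5233, -0.0764]), 0.0324, 79)}
tub floor z nan
side rim 7 ((0.41652023792266846, 0.26039987802505493), (0.041598595678806305, 0.3813685178756714), 12.378283500671387) [0.35532835 0.06968968 0.0487863 ] [0.45751741 0.44219283 0.05882013]
side floor 0 ((0.0, 0.0), (0.0, 0.0), 0.0) nan
  return _methods._mean(a, axis=axis, dtype=dtype,
  ret = ret.dtype.type(ret / rcount)
Traceback (most recent call last):
ValueError: zero-size array to reduction operation minimum which has no identity
```

```bash
python3 - <<'E'
from h import *
for n in("top","side"):
    z=np.load(n+"0.npz");p,d=z["p"],z["d"]
    b=(p[...,2].astype(int)-p[...,0]>5).astype(np.uint8)
    q=(180,247) if n=="top" else (222,190)
    b=cv2.morphologyEx(b,cv2.MORPH_CLOSE,np.ones((5,5)));k,l=cv2.connectedComponents(b);m=(l==l[q[1],q[0]])&(l>0)
    W=cloud(n,d);print(n,p[q[1],q[0]],m.sum(),"depth valid",(d[m]>0).mean(),"z pct",np.nanpercentile(W[m][:,2],[2,30,50,70,98]).round(4))
    c=max(cv2.findContours(m.astype(np.uint8),0,2)[0],key=cv2.contourArea)
    K=[]
    for uv in c[:,0]:
        o,v=ray(n,uv);K.append((o+v*(.055-o[2])/v[2])[:2])
    print(cv2.minAreaRect(np.array(K,np.float32)))
    f=m&(W[...,2]<.012)&(W[...,2]>-.01);f=cv2.erode(f.astype(np.uint8),np.ones((3,3)))>0
    if f.sum()>50:print("floor",f.sum(),cv2.minAreaRect(W[f][:,:2].astype(np.float32)))
pics={n:camera(n) for n in("side","top")}
a=pics["side"][0][110:270,240:400,::-1];b=pics["top"][0][110:270,110:270,::-1]
cv2.imwrite("pics/c6.png",cv2.resize(np.hstack([a,b]),None,fx=2.5,fy=2.5,interpolation=2))
E
```

```text
top [132 143 126] 0 depth valid nan z pct nan<stdin>:7: RuntimeWarning: Mean of empty slice.
  ret = ret.dtype.type(ret / rcount)
  return np.nanmean(a, axis, out=out, keepdims=keepdims)
Traceback (most recent call last):
ValueError: max() iterable argument is empty
```

Tub colour is greenish grey (132,143,126); adjusting the mask.

```bash
python3 - <<'E'
from h import *
for n in("top","side"):
    z=np.load(n+"0.npz");p,d=z["p"].astype(int),z["d"]
    b=(p[...,1]>p[...,0]+3).astype(np.uint8)
    q=(180,247) if n=="top" else (222,190)
    b=cv2.morphologyEx(b,cv2.MORPH_CLOSE,np.ones((3,3)));k,l=cv2.connectedComponents(b);m=(l==l[q[1],q[0]])&(l>0)
    W=cloud(n,d);print(n,m.sum(),"valid",(d[m]>0).mean(),"z pct",np.nanpercentile(W[m][:,2],[2,30,50,70,98]).round(4))
    f=m&(W[...,2]<.02)&(W[...,2]>-.01);f=cv2.erode(f.astype(np.uint8),np.ones((3,3)))>0
    print("floor",f.sum(),cv2.minAreaRect(W[f][:,:2].astype(np.float32)))
    f=m&(W[...,2]<.066)&(W[...,2]>.048);P=W[f]
    print("rim",f.sum(),cv2.minAreaRect(P[:,:2].astype(np.float32)),P.min(0).round(3),P.max(0).round(3))
pics={n:camera(n) for n in("side","top")}
a=pics["side"][0][110:270,240:400,::-1];b=pics["top"][0][110:270,110:270,::-1]
cv2.imwrite("pics/c6.png",cv2.resize(np.hstack([a,b]),None,fx=2.5,fy=2.5,interpolation=2))
E
```

```text
top 8870 valid 0.9957158962795941 z pct [0.0013 0.0056 0.0073 0.0095 0.0584]
floor 6612 ((0.42040520906448364, 0.2688326835632324), (0.18585921823978424, 0.32582277059555054), 4.2359538078308105)
rim 1241 ((0.4206058084964752, 0.26371949911117554), (0.19874975085258484, 0.3835635185241699), 4.176990985870361) [0.311 0.071 0.048] [0.531 0.458 0.064]
side 5085 valid 0.9964601769911504 z pct [0.0007 0.0051 0.007  0.0158 0.0568]
floor 3054 ((0.4262581169605255, 0.2623094320297241), (0.18854647874832153, 0.34804606437683105), 2.7078850269317627)
rim 719 ((0.4208800494670868, 0.2581196427345276), (0.19684189558029175, 0.3844904899597168), 4.227792739868164) [0.312 0.065 0.048] [0.529 0.452 0.062]
```

View pics/c6.png

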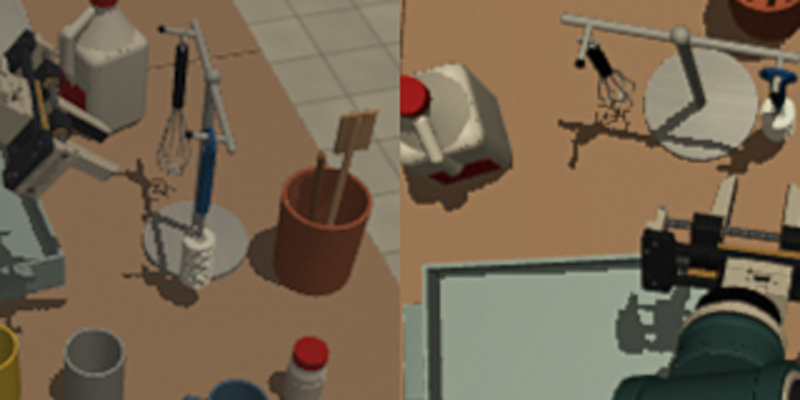

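Side crop shows the brush hanging from the peg at (205,190), ring on the peg at (205,140). Tub centre is (.421,.261), yaw 4.2°.

```bash
python3 - <<'E'
from h import *
print(delta([.50,-.06,.33],ROT(-20,0)),delta([.6535,-.189,.20],ROT(-37.5,0)))
print(ctrl.state()["position"])
E
```

```text
[ -1.347 -11.393  -9.036   0.102   0.871   0.22 ] [ -2.083 -22.456  12.132   0.236   0.853   0.505]
[0.5732772  0.04624858 0.26166896]
```

Call:
{"fn": "carry_out", "kwargs": {"claw": 9.3, "motion": [[0,-2,-4,0,0,0],[-0.5,-5,-7,0.02,0.2,0.05],[-1.3,-11.4,-9,0.1,0.87,0.22],[-1.3,-11.4,-9,0.1,0.87,0.22],[-1.3,-11.4,-9,0.1,0.87,0.22],[-1.3,-11.4,-9,0.1,0.87,0.22],[-1.3,-11.4,-9,0.1,0.87,0.22],[-1.3,-11.4,-9,0.1,0.87,0.22],[-1.3,-11.4,-9,0.1,0.87,0.22],[-2.1,-22.5,12.1,0.236,0.853,0.505],[-2.1,-22.5,12.1,0.236,0.853,0.505],[-2.1,-22.5,12.1,0.236,0.853,0.505],[-2.1,-22.5,12.1,0.236,0.853,0.505],[-2.1,-22.5,12.1,0.236,0.853,0.505],[-2.1,-22.5,12.1,0.236,0.853,0.505],[-2.1,-22.5,12.1,0.236,0.853,0.505],[-2.1,-22.5,12.1,0.236,0.853,0.505],[-2.1,-22.5,12.1,0.236,0.853,0.505],[-2.1,-22.5,12.1,0.236,0.853,0.505]]}}

```text
t: 22.83
position: [0.6532, -0.1891, 0.2019]
eef_rot: [0.001, 0.321, 0.947, 0.0]
force: [-0.1, -0.3, -0.2]
gripper_width: 0.0933
gripper_force: 0.0
```

```bash
python3 - <<'E'
from h import *
pics={n:camera(n) for n in("side","top")}
for k in PRI:print(k,loc(k,pics=pics))
W=cloud("side",pics["side"][1]);print(W[150:165,318:330][...,2].max(), snap("wrist","w7")[0].shape)
m=camera_model("wrist")
for X in [(.6545,-.189,.095),(.6545-.0317*1.9,-.189+.0244*1.9,.06)]:
    v=q2R(m["rotation"]).inv().apply(np.array(X)-m["xyz"]);a=np.arctan2(np.hypot(v[0],v[1]),v[2]);print("wrist px",v[:2]/np.hypot(v[0],v[1])*a*m["camera_matrix"][0,0]+m["camera_matrix"][:2,2])
print(delta([.6535,-.189,.036],ROT(-37.5,0)))
E
```

```text
glass {'side': (array([ 0.4991, -0.2459]), 0.0312, 150), 'top': (None, 0)}
mug {'side': (array([ 0.6391, -0.2083]), 0.0317, 139), 'top': (array([ 0.6384, -0.2053]), 0.0304, 47)}
pot {'side': (array([ 0.525, -0.08 ]), 0.0323, 110), 'top': (array([ 0.5233, -0.0761]), 0.0324, 93)}
0.5575845078624314 (420, 560, 3)
wrist px [280.48455773 203.89257556]
wrist px [280.67602629 115.42299154]
[ 1.6000e-02 -2.0000e-03  1.6657e+01  1.0000e-03  2.0000e-03  1.0000e-03]
```

View pics/w7.png

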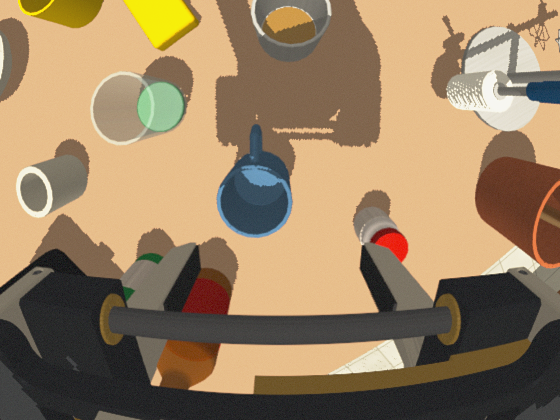

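The wrist picture shows the mug knocked aside: rim centre (255,200) instead of (280,204), handle still pointing image-up (256,130). Correcting the target.

```bash
python3 - <<'E'
from h import *
print(delta([.6378,-.2070,.12],ROT(-37.5,0)),delta([.6378,-.2070,.036],ROT(-37.5,0)))
E
```

```text
[ 1.470e-01 -2.378e+00  8.254e+00  1.000e-03  2.000e-03  1.000e-03] [ 1.6800e-01 -2.3860e+00  1.6654e+01  1.0000e-03  2.0000e-03  1.0000e-03]
```

Call:
{"fn": "carry_out", "kwargs": {"motion": [[0.15,-2.38,3,0,0,0],[0.15,-2.38,5,0,0,0],[0.15,-2.38,8.2,0,0,0],[0.15,-2.38,11,0,0,0],[0.15,-2.38,14,0,0,0],[0.15,-2.38,16,0,0,0],[0.15,-2.38,16.6,0,0,0],[0.15,-2.38,16.6,0,0,0],[0.15,-2.38,16.6,0,0,0]]}}

```text
t: 23.73
position: [0.6383, -0.2074, 0.037]
eef_rot: [0.001, 0.321, 0.947, 0.0]
force: [0.5, -0.0, 0.1]
gripper_width: 0.0926
gripper_force: 0.0
```

Call:
{"fn": "carry_out", "kwargs": {"claw": 5.5, "motion": [[0,0,0,0,0,0],[0,0,0,0,0,0],[0,0,0,0,0,0],[0,0,0,0,0,0],[0,0,0,0,0,0],[0,0,0,0,0,0],[0,0,0,0,0,0]]}}

```text
t: 24.32
position: [0.6382, -0.2074, 0.0361]
eef_rot: [0.001, 0.321, 0.947, 0.0]
force: [0.6, 2.0, 6.3]
gripper_width: 0.066
gripper_force: 30.0
```

```bash
python3 - <<'E'
from h import *
for z in(.18,.06,.0425):print(delta([.4207,.261,z],ROT(4.2,0)))
E
```

```text
[ 4.5734e+01  2.3949e+01 -1.4454e+01  0.0000e+00  2.0000e-03 -7.2700e-01]
[ 4.5756e+01  2.3938e+01 -2.4540e+00  0.0000e+00  2.0000e-03 -7.2700e-01]
[ 4.5760e+01  2.3937e+01 -7.0400e-01  0.0000e+00  2.0000e-03 -7.2700e-01]
```

Call:
{"fn": "carry_out", "kwargs": {"motion": [[0,0,-0.5,0,0,0],[0,0,-1.5,0,0,0],[0,0,-3,0,0,0],[0,0,-3,0,0,0]]}}

```text
t: 24.65
position: [0.6389, -0.2079, 0.0693]
eef_rot: [0.002, 0.321, 0.947, -0.0]
force: [0.2, 0.0, -2.8]
gripper_width: 0.0658
gripper_force: 30.0
```

Call:
{"fn": "carry_out", "kwargs": {"motion": [[0,0,-3.5,0,0,0],[0,0,-7.5,0,0,0],[2,1,-11.4,0,0,0],[5.5,2.9,-11.4,0,0,-0.1],[9,4.7,-11.4,0,0,-0.2],[12.5,6.5,-11.4,0,0,-0.3],[16,8.4,-11.4,0,0,-0.4],[19.5,10.2,-11.4,0,0,-0.5],[23,12,-11.4,0,0,-0.6],[26.5,13.9,-11.4,0,0,-0.727],[30,15.7,-11.4,0,0,-0.727],[33.5,17.5,-11.4,0,0,-0.727],[37,19.3,-11.4,0,0,-0.727],[40.5,21.2,-11.4,0,0,-0.727],[43.5,22.8,-11.4,0,0,-0.727],[45.3,23.7,-11.4,0,0,-0.727],[45.7,23.9,-11.4,0,0,-0.727],[45.7,23.9,-11.4,0,0,-0.727],[45.7,23.9,-11.4,0,0,-0.727]]}}

```text
t: 26.23
position: [0.4206, 0.2601, 0.1793]
eef_rot: [0.001, -0.037, 0.999, -0.0]
force: [0.4, -0.5, -4.4]
gripper_width: 0.0663
gripper_force: 30.0
```

```bash
python3 - <<'E'
from h import *
s=ctrl.state();print(s["position"],s["gripper_width"],s["gripper_force"])
m,p=camera_model("wrist"),snap("wrist")
pics={"side":camera("side")}
print(loc("mug",prior=s["position"][:2],views=("side",),pics=pics,dz=s["position"][2]-.0361))
for z in(.07,.046,.0415):print(delta([.4207,.261,z],ROT(4.2,0)))
a=pics["side"][0][120:260,120:300,::-1];a=cv2.resize(a,(400,311));b=cv2.resize(p[0][...,::-1],(400,300))
o=np.zeros((311,800,3),np.uint8);o[:,:400]=a;o[:300,400:]=b;cv2.imwrite("pics/c8.png",o)
E
```

```text
[0.42060762 0.26006978 0.17927384] 0.06633139033459737 29.990201890468597
{'side': (None, 10)}
[ 2.6000e-02  1.5400e-01  1.0917e+01 -1.0000e-03  1.0000e-03 -2.0000e-03]
[ 2.9000e-02  1.5600e-01  1.3317e+01 -1.0000e-03  1.0000e-03 -2.0000e-03]
[ 2.9000e-02  1.5600e-01  1.3767e+01 -1.0000e-03  1.0000e-03 -2.0000e-03]
```

View pics/c8.png

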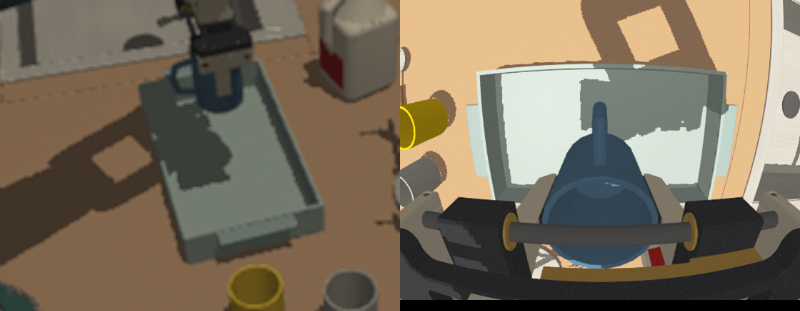

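Mug is upright in the fingers over the tub's middle, handle along the tub's -x (wrist part: handle (600,120), walls at 480 and 725).

Call:
{"fn": "carry_out", "kwargs": {"motion": [[0,0.15,4,0,0,0],[0,0.15,8,0,0,0],[0,0.15,11,0,0,0],[0,0.15,12.5,0,0,0],[0,0.15,13.2,0,0,0],[0,0.15,13.5,0,0,0],[0,0.15,13.65,0,0,0],[0,0.15,13.75,0,0,0],[0,0.15,13.75,0,0,0],[0,0.15,13.75,0,0,0]]}}

```text
t: 27.17
position: [0.421, 0.262, 0.0426]
eef_rot: [0.001, -0.036, 0.999, 0.0]
force: [0.7, -0.1, -3.9]
gripper_width: 0.0662
gripper_force: 30.0
```

Call:
{"fn": "carry_out", "kwargs": {"motion": [[0,0,0.05,0,0,0],[0,0,0.1,0,0,0],[0,0,0.15,0,0,0],[0,0,0.15,0,0,0],[0,0,0.15,0,0,0]]}}

```text
t: 27.58
position: [0.4207, 0.262, 0.0411]
eef_rot: [0.001, -0.036, 0.999, -0.0]
force: [-3.9, -2.7, 6.2]
gripper_width: 0.0665
gripper_force: 30.0
```

Contact. Release and rise.

Call:
{"fn": "carry_out", "kwargs": {"claw": 8, "motion": [[0,0,0,0,0,0],[0,0,0,0,0,0],[0,0,0,0,0,0],[0,0,0,0,0,0],[0,0,-1,0,0,0],[0,0,-3,0,0,0],[0,0,-6,0,0,0],[0,0,-10,0,0,0],[0,0,-14,0,0,0],[0,0,-18,0,0,0],[0,0,-22,0,0,0],[0,0,-22,0,0,0]]}}

```text
t: 28.58
position: [0.4214, 0.2626, 0.2693]
eef_rot: [0.005, -0.036, 0.999, 0.002]
force: [0.8, -0.6, 1.4]
gripper_width: 0.0798
gripper_force: 0.0
```

```bash
python3 - <<'E'
from h import *
pics={n:camera(n) for n in("side","top")}
for k in ("glass","pot"):print(k,loc(k,pics=pics))
print(loc("mug",prior=(.42,.261),pics=pics,dz=.005))
T=ROT(-86,0)
print(delta([.5235,-.078,.27],T),delta([.5235,-.078,.034],T),ctrl.state()["joint_pos"].round(2))
E
```

```text
glass {'side': (array([ 0.499 , -0.2457]), 0.0312, 148), 'top': (array([ 0.4969, -0.2419]), 0.031, 108)}
pot {'side': (array([ 0.5255, -0.0795]), 0.0325, 107), 'top': (array([ 0.5234, -0.0763]), 0.0324, 94)}
{'side': (array([0.4221, 0.2596]), 0.0319, 82), 'top': (None, 0)}
[-7.7950e+00 -3.4669e+01 -7.6800e-01  4.0000e-03  2.0000e-03  1.5740e+00] [-7.6990e+00 -3.4695e+01  2.2831e+01  4.0000e-03  2.0000e-03  1.5740e+00] [ 0.51 -0.29  1.75 -0.    1.68 -1.14]
```

Call:
{"fn": "carry_out", "kwargs": {"claw": 9.3, "motion": [[-1,-3.5,-0.7,0,0,0.12],[-2,-7,-0.7,0,0,0.24],[-3,-10.5,-0.7,0,0,0.36],[-4,-14,-0.7,0,0,0.48],[-5,-18,-0.7,0,0,0.6],[-6,-22,-0.7,0,0,0.72],[-7,-26,-0.7,0,0,0.84],[-7.4,-30,-0.7,0,0,0.96],[-7.7,-33,-0.7,0,0,1.08],[-7.7,-34.7,-0.7,0,0,1.2],[-7.7,-34.7,3,0,0,1.32],[-7.7,-34.7,7,0,0,1.44],[-7.7,-34.7,10,0,0,1.57],[-7.7,-34.7,10,0,0,1.574],[-7.7,-34.7,10,0,0,1.574],[-7.7,-34.7,10,0,0,1.574]]}}

```text
t: 30.02
position: [0.5229, -0.0786, 0.1621]
eef_rot: [0.001, 0.68, 0.733, 0.001]
force: [0.4, 0.1, 0.5]
gripper_width: 0.0932
gripper_force: 0.0
```

```bash
python3 - <<'E'
from h import *
pics={n:camera(n) for n in("side","top")}
for k in ("glass","pot"):print(k,loc(k,pics=pics))
print("mug",loc("mug",prior=(.42,.261),pics=pics,dz=.005))
print(delta([.5235,-.078,.034],ROT(-85.8,0)),ctrl.state()["position"])
E
```

```text
glass {'side': (array([ 0.4991, -0.2458]), 0.0309, 147), 'top': (array([ 0.4969, -0.242 ]), 0.0309, 92)}
pot {'side': (array([ 0.5254, -0.08  ]), 0.0325, 108), 'top': (None, 18)}
mug {'side': (None, 0), 'top': (array([0.4201, 0.2631]), 0.0317, 126)}
[ 7.4000e-02 -1.5000e-02  1.2863e+01  4.0000e-03  1.0000e-03 -1.0000e-03] [ 0.52321384 -0.07861914  0.16262769]
```

Call:
{"fn": "carry_out", "kwargs": {"motion": [[0.05,0,4,0,0,0],[0.05,0,8,0,0,0],[0.05,0,11,0,0,0],[0.05,0,12.4,0,0,0],[0.05,0,12.8,0,0,0],[0.05,0,12.8,0,0,0],[0.05,0,12.8,0,0,0]]}}

```text
t: 30.7
position: [0.5236, -0.0783, 0.0343]
eef_rot: [0.002, 0.682, 0.732, 0.001]
force: [-0.1, -0.0, 0.4]
gripper_width: 0.0932
gripper_force: 0.0
```

Call:
{"fn": "carry_out", "kwargs": {"claw": 5.5, "motion": [[0,0,0,0,0,0],[0,0,0,0,0,0],[0,0,0,0,0,0],[0,0,0,0,0,0],[0,0,0,0,0,0],[0,0,0,0,0,0],[0,0,0,0,0,0]]}}

```text
t: 31.28
position: [0.5231, -0.0782, 0.033]
eef_rot: [0.001, 0.682, 0.731, 0.001]
force: [2.2, -0.1, 6.6]
gripper_width: 0.0691
gripper_force: 30.0
```

Call:
{"fn": "carry_out", "kwargs": {"motion": [[0,0,-0.5,0,0,0],[0,0,-2,0,0,0],[0,0,-5,0,0,0],[0,0,-9,0,0,0],[0,0,-12,0,0,0],[0,0,-12,0,0,0],[0,0,-12,0,0,0]]}}

```text
t: 31.87
position: [0.5227, -0.0782, 0.1536]
eef_rot: [0.001, 0.682, 0.731, 0.001]
force: [0.2, 0.3, -3.0]
gripper_width: 0.0696
gripper_force: 30.0
```

```bash
python3 - <<'E'
from h import *
# slot at -105 mm along tub y
c=np.array([.4207,.2615])+.107*np.array([.0732,-.9973]);print(c)
for z in(.16,.05,.0395):print(delta([*c,z],ROT(-85.8,0)))
E
```

```text
[0.4285324 0.1547889]
[ 2.3896e+01 -7.7770e+00 -6.9000e-01  3.0000e-03  1.0000e-03 -4.0000e-03]
[ 2.3907e+01 -7.8120e+00  1.0310e+01  3.0000e-03  1.0000e-03 -4.0000e-03]
[ 2.3908e+01 -7.8150e+00  1.1360e+01  3.0000e-03  1.0000e-03 -4.0000e-03]
```

Call:
{"fn": "carry_out", "kwargs": {"motion": [[3.5,-1.1,-0.7,0,0,0],[7,-2.3,-0.7,0,0,0],[10.8,-3.5,-0.7,0,0,0],[14.6,-4.8,-0.7,0,0,0],[18.4,-6,-0.7,0,0,0],[21.5,-7,-0.7,0,0,0],[23.4,-7.6,-0.7,0,0,0],[23.9,-7.8,-0.7,0,0,0],[23.9,-7.8,-0.7,0,0,0],[23.9,-7.8,-0.7,0,0,0],[23.9,-7.8,3,0,0,0],[23.9,-7.8,6.5,0,0,0],[23.9,-7.8,9,0,0,0],[23.9,-7.8,10.4,0,0,0],[23.9,-7.8,11,0,0,0],[23.9,-7.8,11.2,0,0,0],[23.9,-7.8,11.35,0,0,0],[23.9,-7.8,11.35,0,0,0],[23.9,-7.8,11.35,0,0,0]]}}

```text
t: 33.45
position: [0.4287, 0.1548, 0.0396]
eef_rot: [0.001, 0.682, 0.731, 0.001]
force: [0.1, 0.1, -1.8]
gripper_width: 0.0692
gripper_force: 30.0
```

Call:
{"fn": "carry_out", "kwargs": {"motion": [[0,0,0.05,0,0,0],[0,0,0.1,0,0,0],[0,0,0.1,0,0,0],[0,0,0.15,0,0,0],[0,0,0.15,0,0,0]]}}

```text
t: 33.87
position: [0.4284, 0.155, 0.0381]
eef_rot: [0.001, 0.682, 0.731, 0.001]
force: [-3.4, -0.9, 7.9]
gripper_width: 0.0694
gripper_force: 30.0
```

Call:
{"fn": "carry_out", "kwargs": {"claw": 8.5, "motion": [[0,0,0,0,0,0],[0,0,0,0,0,0],[0,0,0,0,0,0],[0,0,0,0,0,0],[0,0,-1,0,0,0],[0,0,-3,0,0,0],[0,0,-6,0,0,0],[0,0,-10,0,0,0],[0,0,-14,0,0,0],[0,0,-17,0,0,0],[0,0,-17,0,0,0]]}}

```text
t: 34.78
position: [0.4294, 0.1554, 0.2146]
eef_rot: [0.003, 0.682, 0.731, 0.004]
force: [0.4, 0.4, 0.5]
gripper_width: 0.0851
gripper_force: 0.0
```

```bash
python3 - <<'E'
from h import *
T=ROT(-85.8,0)
pics={n:camera(n) for n in("side","top")}
print(loc("glass",pics=pics),loc("pot",prior=(.4285,.155),pics=pics,dz=.005),loc("mug",prior=(.42,.261),pics=pics,dz=.005))
for z in(.21,.044):print(delta([.4975,-.2438,z],T))
E
```

```text
{'side': (array([ 0.4991, -0.2457]), 0.0311, 147), 'top': (array([ 0.4969, -0.2419]), 0.0311, 100)} {'side': (array([0.4293, 0.1525]), 0.0323, 91), 'top': (None, 0)} {'side': (array([0.422 , 0.2593]), 0.0319, 78), 'top': (None, 0)}
[-4.0268e+01  4.1400e+00 -1.4300e-01  3.0000e-03 -0.0000e+00 -4.0000e-03]
[-4.0270e+01  4.0850e+00  1.6457e+01  3.0000e-03 -0.0000e+00 -4.0000e-03]
```

Call:
{"fn": "carry_out", "kwargs": {"claw": 9.3, "motion": [[-4,0.4,0,0,0,0],[-8,0.8,0,0,0,0],[-12,1.2,0,0,0,0],[-16,1.6,0,0,0,0],[-20,2,0,0,0,0],[-24,2.4,0,0,0,0],[-28,2.9,0,0,0,0],[-32,3.3,0,0,0,0],[-36,3.7,0,0,0,0],[-39,4,0,0,0,0],[-40.3,4.1,1,0,0,0],[-40.3,4.1,3,0,0,0],[-40.3,4.1,4,0,0,0],[-40.3,4.1,4,0,0,0]]}}

```text
t: 36.05
position: [0.4956, -0.2431, 0.1635]
eef_rot: [-0.002, 0.682, 0.731, -0.0]
force: [0.5, -0.5, 0.5]
gripper_width: 0.0929
gripper_force: 0.0
```

```bash
python3 - <<'E'
from h import *
pics={n:camera(n) for n in("side","top")}
print(loc("glass",pics=pics),loc("pot",prior=(.4285,.155),pics=pics,dz=.005),loc("mug",prior=(.42,.261),pics=pics,dz=.005))
print(delta([.4975,-.2438,.044],ROT(-85.8,0)),ctrl.state()["position"])
E
```

```text
{'side': (array([ 0.4991, -0.2458]), 0.031, 154), 'top': (None, 17)} {'side': (None, 0), 'top': (array([0.4274, 0.1564]), 0.0325, 106)} {'side': (None, 0), 'top': (array([0.42  , 0.2631]), 0.0318, 124)}
[-5.5000e-02  8.1000e-02  1.2291e+01  0.0000e+00 -0.0000e+00 -3.0000e-03] [ 0.49663746 -0.24335072  0.16690653]
```

Call:
{"fn": "carry_out", "kwargs": {"motion": [[0,0.08,4,0,0,0],[0,0.08,8,0,0,0],[0,0.08,11,0,0,0],[0,0.08,12,0,0,0],[0,0.08,12.3,0,0,0],[0,0.08,12.3,0,0,0],[0,0.08,12.3,0,0,0]]}}

```text
t: 36.73
position: [0.4989, -0.2446, 0.0468]
eef_rot: [0.002, 0.682, 0.731, 0.001]
force: [1.1, -0.5, -0.2]
gripper_width: 0.0931
gripper_force: 0.0
```

Call:
{"fn": "carry_out", "kwargs": {"claw": 5.2, "motion": [[0,0,0,0,0,0],[0,0,0,0,0,0],[0,0,0,0,0,0],[0,0,0,0,0,0],[0,0,0,0,0,0],[0,0,0,0,0,0],[0,0,0,0,0,0]]}}

```text
t: 37.32
position: [0.4981, -0.2444, 0.0447]
eef_rot: [0.001, 0.682, 0.731, 0.0]
force: [1.5, 0.9, 3.9]
gripper_width: 0.0659
gripper_force: 30.0
```

Call:
{"fn": "carry_out", "kwargs": {"motion": [[0,0,-0.5,0,0,0],[0,0,-2,0,0,0],[0,0,-5,0,0,0],[0,0,-9,0,0,0],[0,0,-13,0,0,0],[0,0,-14,0,0,0],[0,0,-14,0,0,0],[0,0,-14,0,0,0]]}}

```text
t: 37.98
position: [0.4974, -0.2441, 0.1833]
eef_rot: [0.0, 0.682, 0.731, 0.0]
force: [-0.6, 0.7, -4.5]
gripper_width: 0.0658
gripper_force: 30.0
```

```bash
python3 - <<'E'
from h import *
c=np.array([.4207,.2615])+.107*np.array([-.0732,.9973]);print(c)
for z in(.185,.06,.049):print(delta([*c,z],ROT(-85.8,0)))
E
```

```text
[0.4128676 0.3682111]
[ 6.1672e+01 -4.1760e+00 -1.7300e-01  0.0000e+00  0.0000e+00 -4.0000e-03]
[ 6.1673e+01 -4.1810e+00  1.2327e+01  0.0000e+00  0.0000e+00 -4.0000e-03]
[ 6.1673e+01 -4.1820e+00  1.3427e+01  0.0000e+00  0.0000e+00 -4.0000e-03]
```

Call:
{"fn": "carry_out", "kwargs": {"motion": [[3,-0.2,0,0,0,0],[6.8,-0.5,0,0,0,0],[10.8,-0.7,0,0,0,0],[14.8,-1,0,0,0,0],[18.8,-1.3,0,0,0,0],[22.8,-1.5,0,0,0,0],[26.8,-1.8,0,0,0,0],[30.8,-2.1,0,0,0,0],[34.8,-2.4,0,0,0,0],[38.8,-2.6,0,0,0,0],[42.8,-2.9,0,0,0,0],[46.8,-3.2,0,0,0,0],[50.8,-3.4,0,0,0,0],[54.8,-3.7,0,0,0,0],[58.2,-4,0,0,0,0],[60.7,-4.1,0,0,0,0],[61.7,-4.2,0,0,0,0],[61.7,-4.2,0,0,0,0],[61.7,-4.2,0,0,0,0]]}}

```text
t: 39.57
position: [0.4123, 0.3678, 0.1819]
eef_rot: [0.0, 0.682, 0.732, -0.001]
force: [1.0, -0.0, -2.7]
gripper_width: 0.0659
gripper_force: 30.0
```

```bash
python3 - <<'E'
from h import *
s=ctrl.state();print(s["position"],s["gripper_width"],s["force"])
for z in(.06,.051,.0495):print(delta([.4129,.3682,z],ROT(-85.8,0)))
E
```

```text
[0.41228539 0.36780307 0.1818781 ] 0.06593263823556085 [ 0.96322964 -0.0458871  -2.728909  ]
[ 6.6000e-02  8.2000e-02  1.2188e+01 -1.0000e-03  3.0000e-03 -3.0000e-03]
[ 6.8000e-02  8.3000e-02  1.3088e+01 -1.0000e-03  3.0000e-03 -3.0000e-03]
[ 6.9000e-02  8.4000e-02  1.3238e+01 -1.0000e-03  3.0000e-03 -3.0000e-03]
```

Call:
{"fn": "carry_out", "kwargs": {"motion": [[0,0,4,0,0,0],[0,0,8,0,0,0],[0,0,11,0,0,0],[0,0,12.4,0,0,0],[0,0,12.9,0,0,0],[0,0,13.1,0,0,0],[0,0,13.2,0,0,0],[0,0,13.25,0,0,0],[0,0,13.25,0,0,0],[0,0,13.25,0,0,0]]}}

```text
t: 40.4
position: [0.4134, 0.3686, 0.0527]
eef_rot: [0.001, 0.682, 0.731, 0.001]
force: [0.1, 0.5, -2.7]
gripper_width: 0.0656
gripper_force: 30.0
```

Call:
{"fn": "carry_out", "kwargs": {"motion": [[0,0,0.05,0,0,0],[0,0,0.1,0,0,0],[0,0,0.1,0,0,0],[0,0,0.1,0,0,0]]}}

```text
t: 40.73
position: [0.413, 0.3684, 0.0506]
eef_rot: [0.001, 0.682, 0.731, 0.0]
force: [0.4, 0.2, -3.4]
gripper_width: 0.066
gripper_force: 30.0
```

Call:
{"fn": "carry_out", "kwargs": {"motion": [[0,0,0.05,0,0,0],[0,0,0.1,0,0,0],[0,0,0.15,0,0,0],[0,0,0.15,0,0,0],[0,0,0.15,0,0,0]]}}

```text
t: 41.15
position: [0.4131, 0.3684, 0.0497]
eef_rot: [0.001, 0.682, 0.731, 0.0]
force: [-3.5, -3.5, 5.6]
gripper_width: 0.0658
gripper_force: 30.0
```

Call:
{"fn": "carry_out", "kwargs": {"claw": 8.5, "motion": [[0,0,0,0,0,0],[0,0,0,0,0,0],[0,0,0,0,0,0],[0,0,0,0,0,0],[0,0,-1,0,0,0],[0,0,-3,0,0,0],[0,0,-6,0,0,0],[0,0,-10,0,0,0],[0,0,-14,0,0,0],[0,0,-18,0,0,0],[8,0,-20,0,0,0],[12,0,-20,0,0,0],[16,0,-20,0,0,0],[20,0,-20,0,0,0],[20,0,-20,0,0,0],[20,0,-20,0,0,0]]}}

```text
t: 42.48
position: [0.3974, 0.5725, 0.248]
eef_rot: [0.0, 0.681, 0.732, -0.0]
force: [-0.4, -1.2, -1.0]
gripper_width: 0.0849
gripper_force: 0.0
```

```bash
python3 - <<'E'
from h import *
pics={n:camera(n) for n in("side","top")}
for k,q in dict(glass=(.413,.368),pot=(.4285,.155),mug=(.42,.261)).items():print(k,loc(k,prior=q,pics=pics,dz=.005))
print(ctrl.state()["position"])
a=pics["side"][0][60:260,110:390,::-1];b=pics["top"][0][80:320,80:400,::-1]
cv2.imwrite("pics/c9.png",np.hstack([cv2.resize(a,(400,286)),cv2.resize(b,(400,300))[:286]]))
E
```

```text
glass {'side': (array([0.4146, 0.3667]), 0.0308, 72), 'top': (array([0.4125, 0.3687]), 0.0309, 122)}
pot {'side': (array([0.4295, 0.153 ]), 0.0326, 90), 'top': (array([0.4275, 0.1563]), 0.0325, 110)}
mug {'side': (array([0.4219, 0.26  ]), 0.0318, 80), 'top': (array([0.4201, 0.2631]), 0.0317, 127)}
[0.39836899 0.56871461 0.24862997]
```

View pics/c9.png

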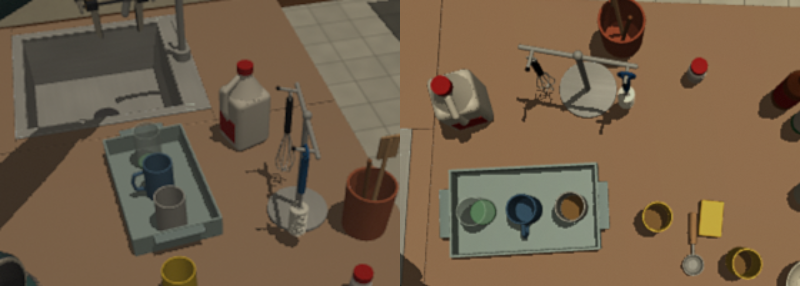

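The glass, mug and pot stand upright in a row in the tub (right part: (477,212), (522,212), (570,208)). The brush hangs on the free peg (303,190). The bystanders are undisturbed and the arm is clear.

```bash
python3 -c "
from workcell import ctrl
print(ctrl.finish_job())"
```

```text
the job is handed in; nothing more can be done
None
```

I scrubbed the glass, mug and pot in that order, hung the brush on the free peg and stood all three upright in the tub. The job is handed in after about 42 s; no verdict came back. The mug was knocked aside partway through, so I re-measured it before picking it up.

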